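# Set up the oil dispensing station on the finishing bench

## Robot

A 7-joint arm with a two-finger parallel gripper is mounted at the origin on the work surface. World frame = base frame: x ahead of the robot, y to its left, z up, the work surface at z = 0. Lengths are in mm, angles in rad, forces in N, time in s.
With the tool pointing down it reaches from about 350 to 900 mm from the base axis. Payload 19.9 kg.
Tool frame: the origin (TCP) lies on the centre line of the jaws, within the pads' length; the fingertips stand 11 mm ahead of it and the grasp point (between the pads) lies 8 mm behind it; z points along the fingers, y is the line along which they close (so a half turn about z gives the same grasp; the last joint's range is limited). The gripper opens to 85 mm and grips with 20 to 120 N. Pads are 22 mm wide; open, the fingers measure 114 mm over their backs; the gripper's body (76 mm by 85 mm) begins 54 mm behind the grasp point. The pads swing forward as they close: fully open they stand 13 mm farther back than shut.
Start: joints at [-1.244, 0.417, -0.01, 1.614, 0.005, 1.111, -0.053], TCP at [225.298, 582.961, 242.26] pointing down, gripper open.
Joint ranges: [-2.81, 2.81], [-0.39, 2.02], [-1.27, 1.25], [0.06, 2.57], [-1.19, 4.33], [0.19, 2], [-2.82, 2.82]. Speed limits (rad/s): [1.89, 1.89, 2.39, 2.39, 3.01, 3.01, 3.01].

## Interface

Orientations are given as a unit quaternion [x, y, z, w].
In Python, from rig import sense, get_image, job_done, search_frame, regions_of, mark_of gives the robot as it stands.
- The arm moves only by the tool send_rows, never from a script. Its argument "plan" is a list of rows, each a list of 7 numbers: the shift along the tool's x, y, z in units of 25 mm (1.0 is 25 mm), then the turn, a rotation vector about the tool's x, y, z in units of 5 degrees (1.0 is 5 degrees), then the opening, from 0 (shut) to 1 (fully open). In form: [[x, y, z, wx, wy, wz, fingers], ...]. A call has exactly 5 rows; each row shifts and turns the commanded pose from where the row before left it, along the tool's axes as they then stand; what a row does not reach is not made up. A row lasts 1/12 s, in which the tool goes at most 41.7 mm and 7.16 degrees, less where a joint would pass 70% of its speed; a pose out of reach is approached as far as the arm can. A call is refused whole if a number of a shift passes 1 or a number of a turn 1, either way. A call with a gripper value outside its range is refused whole. The fingers move at their own pace and stop on an object; "squeeze" is the grip in N (left out, the last holds). Time passes only in rows, so rows that do not move let the fingers close, or fill a call up. It gives the time, the measured TCP pose, the force, the opening and the grip force at its end, in the units of the state.
- sense(): the state, without advancing time (a new reading comes with each control period).
- get_image(name): name is "side" or "top"; returns a dict with "image" (420x560x3 uint8, red, green, blue), "K" (3x3 intrinsics, pixels), "k1" (the pictures are not rectified: a ray, as slopes to the right and down, at radius r is drawn at 1 + k1 r^2 times it, then the intrinsics apply), "R" (3x3) and "t" (3): a world point X has camera coordinates R X + t. Camera axes: x right, y down, z forward; pixel columns grow to the right and rows downward; lengths in mm; the calibration is good to about 2 mm. A picture is of the moment at which its call begins. There is no depth.
- job_done(): hands the job in; it is judged then, once.
Trained networks look in a picture, given as the dict that the camera call returned (one of the last four; its "shot" number tells which), for a name from the list of things; names that differ only in an ending like _2 or _b are one class to them, and where a whole thing is asked for, a point or a joint stands for the part that bears it (a point fixed in the world has none). Each returns a list of dicts, best first, with "score" (0 to 1); they miss things now and then, are a little off and sometimes report something else, mostly with a low value. They report only what shows in the picture. A call takes as long as a camera call. They do not tell look-alikes from the thing itself.
- search_frame(label, picture): "at" ([x, y, z] in mm, in world coordinates, good to about 4 mm: the middle of the surface that is visible of it).
- regions_of(label, picture): "region" (420x560 bool, what is visible of it).
- mark_of(label, picture): "at" ([x, y, z] in mm, in world coordinates, good to about 4 mm: a listed point, or the origin of a listed thing).
The state is a dict: "time": time; "joints": joint angles; "joint_vel": joint speeds; "effort": joint torques, N m; "tool_pos": TCP position; "tool_rot": TCP orientation; "wrist_force": force on the tool from outside, world axes, zero at the start; "torque": the same for the moment, N m; "width": finger opening in mm; "gripper_force": force on a finger pad.
Only numpy, scipy, OpenCV 4.12 (cv2) and the standard library are available. Lean on these libraries where they do the work, as an engineer would, in place of code of your own. Each camera call takes 0.05 s, during which the arm holds its last target. There are 200 camera calls.

## Task

Stand the yellow oil bottle on the round mark under the clear dust canopy, centred, with its label and red beak facing straight out of the front of the station (the side where the drip tray goes in), and slide the steel drip tray fully home into the bay under the slab until it meets the stop. Keep the bottle upright and set it down gently; leave the wax jar, the sanding block and the dark red board where they are.

Things in the scene. Friction and masses are not known exactly. Their poses are not given: they have to be found in the camera images.
- oil_bottle: Loose upright yellow squeeze bottle, 0.18 to 0.34 kg: diameter 54 mm, straight-sided to 108 high, shoulder to 122, black cap (diameter 28) to 142. Brown label on its own -x side only; the small red beak on the cap (end 30 from the axis) points the same way. Origin: centre of the underside, z up. Its start place is swapped at random with the jar's and the block's.
- oil_bottle_label (a point): Middle of the label, on the bottle's skin: 27 from the axis along the bottle's -x, 50 above its base.
- station: Fixed station. Origin: on the bench (z = 0) below the round mark's centre; own -x points out of its front (roughly to the robot), +x into the bay. Wooden slab, x -35 to +70, 154 wide, top 50 above the bench; a tray bay below it and a clear dust canopy above it, held by two posts 12 thick at x +58, y -62 and +62.
- station_spot (a point): Centre of the flat round white mark with green rim (diameter 68) on the slab, 50 above the bench: where the bottle's base belongs. Axes as the station's.
- station_canopy (a point): Middle of the clear canopy's front lower edge, 330 above the bench at station x -40. The canopy spans station x -40 to +90, 220 wide, its top at 336, aluminium side strips down to 321; front and sides are open below. It keeps a vertical gripper from the mark: lean the tool 25 to 45 degrees, hand end back towards the robot.
- bay_mouth (a point): Middle of the bay's mouth, on the bench at station x -35. The bay is 130 wide, 38 high, with smooth white side walls 12 thick; two aluminium lead-in wings, 34 high, widen it to about 163 at x -65. Inside, the stop is a wall at x +40. Axes as the station's.
- tray: Loose steel drip tray, 0.3 kg: open box 110 long (own x), 120 wide, 28 high. Origin: centre of the box's underside; the +x end enters the bay, a red fin is at -x. Starts on the bench before the bay, a little off line; pushed in (1 to 3 N), the side walls line it up. Fully home it meets the stop: its origin at station x -15, y 0 (side play 5), the fin's end at x -98.
- tray_fin (a point): Middle of the outer (-x) end face of the tray's red fin: own x -83, 30 above the bench. The fin is 12 thick (own y), 28 long (own x), from 6 to 48 above the bench; push its end or pinch it across its 12.
- wax_jar: Bystander: loose amber jar with dark lid, diameter 64, 85 high. Origin: centre of its underside.
- sanding_block: Bystander: loose cork sanding block 100 by 60 with dark wooden grip, 52 high. Origin: centre of its underside.
- board: Bystander: loose dark red round serving board, diameter 170, 18 thick, with a short handle along its own +x reaching 175 from the centre. Origin: centre of the disc's underside.
Not all that is in view belongs to the job. Several things have the shape of the tray; the one meant has the colours described above.

How it is judged:
By the outcome, as a careful person would: the job done as asked, in the order asked, and still so for the second after the job is handed in, with the robot touching nothing.
It also fails if it takes over 58 s, if anything falls off the work surface, if the arm or the gripper's body presses on something with over 40 N, if the wrist force passes 120 N, or if a joint passes its speed limit or range.

## Working session

There is one attempt and no reset: what is moved stays moved. The work goes in short steps, Python scripts to look and compute and a tool call to move; the robot and the scene stay as the last step left them, time stands still between calls to the robot, and variables do not carry over. Pictures are saved under pics/ and viewed, at most 13 in all, crops included, and the job is handed in when it is done.

Besides the shell and the picture viewer there is one more tool, called after "Emit:" by a JSON object that holds its "method" and its "body", one argument or row to a line. send_rows: Moves the arm, as the interface text tells. Its arguments: {"type":"object","properties":{"plan":{"type":"array","items":{"type":"array","items":{"type":"number"}}},"squeeze":{"type":"number"}},"required":["plan"]}

```bash
mkdir -p pics; ls; cat > h.py <<'E'
import numpy as np, cv2
from rig import *
def save(n,im): cv2.imwrite('pics/'+n,cv2.cvtColor(im,cv2.COLOR_RGB2BGR))
def px(d,X):
    c=d['R']@np.array(X,float)+d['t']; s=c[:2]/c[2]; s=s*(1+d['k1']*(s@s)); return d['K'][:2,:2]@s+d['K'][:2,2]
def ray(d,p):
    u=np.linalg.solve(d['K'][:2,:2],np.array(p,float)-d['K'][:2,2]); s=u.copy()
    for _ in range(20): s=u/(1+d['k1']*(s@s))
    R=np.array(d['R']); return -R.T@d['t'], R.T@np.array([*s,1.])
def onz(d,p,z):
    o,v=ray(d,p); return o+v*(z-o[2])/v[2]
E
python3 - <<'E'
from h import *
s=sense(); print({k:np.round(v,3) for k,v in s.items()})
for n in('side','top'):
    d={k:(np.array(v) if k in('R','t','K') else v) for k,v in get_image(n).items()}
    save(n+'0.png',d['image']); print(n,'cam at',np.round(-d['R'].T@d['t']))
    for l in ['oil_bottle','oil_bottle_label','station','station_spot','station_canopy','bay_mouth','tray','tray_fin','wax_jar','sanding_block','board']:
        try: print(l,[(np.round(m['at']).tolist(),round(m['score'],2),px(d,m['at']).round().tolist()) for m in mark_of(l,d)[:4]])
        except Exception as e: print(l,e)
E
```

```text
pics
{'time': np.float64(0.0), 'joints': array([-1.243,  0.418, -0.01 ,  1.614,  0.005,  1.111, -0.053]), 'joint_vel': array([-0.001, -0.001,  0.   ,  0.002,  0.001, -0.001,  0.001]), 'effort': array([-1.0000e-03, -8.6445e+01,  6.7900e-01, -4.3492e+01,  1.9000e-02,
        7.0000e-03,  0.0000e+00]), 'tool_pos': array([225.195, 582.662, 241.659]), 'tool_rot': array([ 0.183,  0.983, -0.001, -0.   ]), 'wrist_force': array([ 0.516,  0.452, -0.656]), 'torque': array([-0.001,  0.049, -0.031]), 'gripper_force': np.float64(0.0), 'width': np.float64(84.979)}
side cam at [  272. -1142.   843.]
oil_bottle [([469.0, 135.0, -0.0], 0.89, [251.0, 242.0]), ([614.0, -91.0, 332.0], 0.57, [324.0, 169.0])]
oil_bottle_label [([456.0, 120.0, 53.0], 0.87, [246.0, 230.0])]
station [([655.0, -94.0, 3.0], 0.73, [333.0, 278.0])]
station_spot [([655.0, -98.0, 52.0], 0.79, [334.0, 264.0])]
station_canopy [([616.0, -94.0, 330.0], 0.72, [325.0, 169.0])]
bay_mouth [([620.0, -97.0, 1.0], 0.79, [320.0, 281.0])]
tray [([527.0, -85.0, 2.0], 0.73, [286.0, 283.0]), ([402.0, -404.0, -1.0], 0.7, [262.0, 384.0]), ([289.0, -
[... 780 characters left out ...]
 170.0]), ([655.0, -431.0, 0.0], 0.55, [394.0, 170.0])]
station_spot [([661.0, -95.0, 52.0], 0.89, [289.0, 164.0])]
station_canopy [([620.0, -95.0, 334.0], 0.76, [291.0, 152.0])]
bay_mouth []
tray [([524.0, -81.0, -0.0], 0.76, [285.0, 212.0]), ([291.0, -239.0, -1.0], 0.61, [337.0, 286.0]), ([412.0, -418.0, 2.0], 0.59, [393.0, 246.0])]
tray_fin [([326.0, -433.0, 35.0], 0.96, [402.0, 274.0]), ([233.0, -300.0, 31.0], 0.71, [359.0, 306.0]), ([443.0, -80.0, 33.0], 0.59, [285.0, 236.0]), ([658.0, -432.0, 1.0], 0.38, [394.0, 169.0])]
wax_jar [([623.0, 221.0, -0.0], 0.84, [189.0, 181.0])]
sanding_block [([453.0, 313.0, -2.0], 0.6, [159.0, 235.0])]
board [([657.0, -432.0, 1.0], 0.97, [394.0, 169.0])]
```

View pics/side0.png

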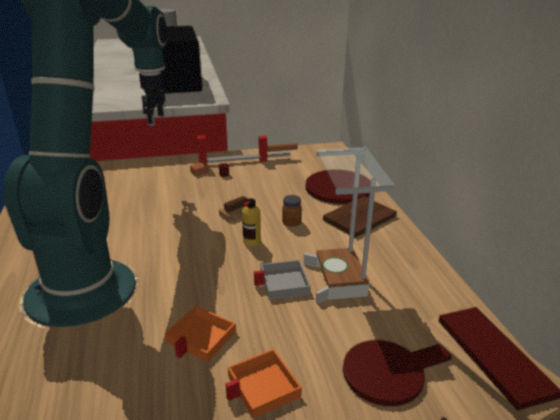

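View pics/top0.png

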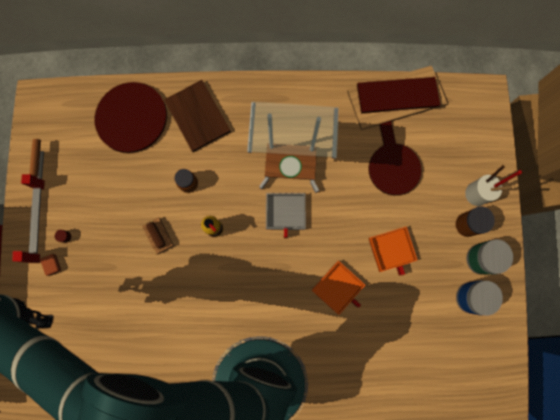

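Candidates: the yellow bottle, side (251,225), unique in colour. The amber jar at (292,210) and the tins at top (480,220) could be confused with it, and aren't yellow. The steel tray is at side (285,280); orange look-alike trays are at (201,332) and (264,382). I choose the yellow bottle and the grey tray, and check both in close crops.

```bash
python3 - <<'E'
from h import *
t=cv2.imread('pics/top0.png')[90:250,170:350]; t=cv2.resize(t,None,fx=3.6,fy=3.6,interpolation=cv2.INTER_CUBIC)
s=cv2.imread('pics/side0.png')[140:310,225:405]; s=cv2.resize(s,None,fx=3.5,fy=3.5,interpolation=cv2.INTER_CUBIC)
cv2.imwrite('pics/topc.png',t); cv2.imwrite('pics/sidec.png',s)
B=[];L=[]
for k in range(3):
  for n in('side','top'):
    d={k:(np.array(v) if k in('R','t','K') else v) for k,v in get_image(n).items()}
    r={}
    for l in ['oil_bottle','oil_bottle_label','station_spot','station_canopy','bay_mouth','tray','tray_fin']:
        m=[x for x in mark_of(l,d) if x['score']>.3]
        if l=='tray': m=[x for x in m if abs(x['at'][1]+85)<40]
        if l=='tray_fin': m=[x for x in m if abs(x['at'][1]+85)<40]
        if m: r[l]=np.round(m[0]['at'],1).tolist()
    print(n,r)
    if k==0:
      for l in ['oil_bottle','oil_bottle_label','tray_fin']:
        for m in regions_of(l,d)[:3]:
            g=np.argwhere(m['region']); print(l,round(m['score'],2),g.mean(0)[::-1].round(1),g.min(0)[::-1],g.max(0)[::-1])
E
```

```text
side {'oil_bottle': [472.9, 137.5, -3.2], 'oil_bottle_label': [454.0, 120.8, 49.6], 'station_spot': [654.8, -97.3, 50.2], 'station_canopy': [616.8, -93.8, 331.2], 'bay_mouth': [622.8, -96.2, -1.6], 'tray_fin': [438.8, -82.3, 33.6]}
oil_bottle 0.84 [251.2 222.6] [243 199] [260 244]
oil_bottle_label 0.57 [250.9 222.8] [241 198] [260 245]
oil_bottle_label 0.17 [282.6 279.4] [253 260] [310 299]
tray_fin 0.71 [283.1 279.3] [254 260] [310 299]
tray_fin 0.67 [199.3 333.5] [164 306] [235 361]
tray_fin 0.66 [262.  383.1] [226 350] [302 417]
top {'oil_bottle': [657.2, -100.2, -5.0], 'oil_bottle_label': [453.6, 117.3, 49.9], 'station_spot': [660.9, -98.8, 52.0], 'station_canopy': [620.2, -91.8, 333.6], 'bay_mouth': [441.9, -83.5, 34.1], 'tray': [522.5, -78.6, -1.1], 'tray_fin': [441.9, -78.2, 35.0]}
oil_bottle 0.72 [211.7 226.6] [201 216] [223 237]
oil_bottle_label 0.62 [211.7 226.4] [201 216] [223 237]
oil_bottle_label 0.43 [393.7 165.2] [367 121] [421 195]
tray_fin 0.79 [392.9 250.2] [369 227] [416 275]
tray_fin 0.62 [285.6 211.1] [266 193] [305 236]
tray_fin 0.32 [185.3 180.4] [174 169] [196
[... 311 characters left out ...]
bottle_label': [454.0, 119.7, 48.2], 'station_spot': [661.3, -97.5, 52.3], 'station_canopy': [618.8, -97.5, 333.0], 'bay_mouth': [474.5, 138.3, -1.5], 'tray': [524.7, -79.0, -1.7], 'tray_fin': [441.8, -81.0, 29.7]}
side {'oil_bottle': [471.6, 137.7, -3.6], 'oil_bottle_label': [453.7, 121.6, 52.2], 'station_spot': [653.4, -97.6, 50.8], 'station_canopy': [617.3, -94.3, 331.3], 'bay_mouth': [624.2, -96.8, -2.5], 'tray': [526.5, -83.6, 1.0], 'tray_fin': [438.0, -81.1, 30.0]}
top {'oil_bottle': [475.2, 139.8, -0.3], 'oil_bottle_label': [455.6, 115.7, 46.2], 'station_spot': [662.2, -97.3, 52.5], 'station_canopy': [620.2, -96.4, 332.4], 'tray': [526.4, -77.9, 1.3], 'tray_fin': [444.3, -81.2, 28.6]}
```

View pics/topc.png

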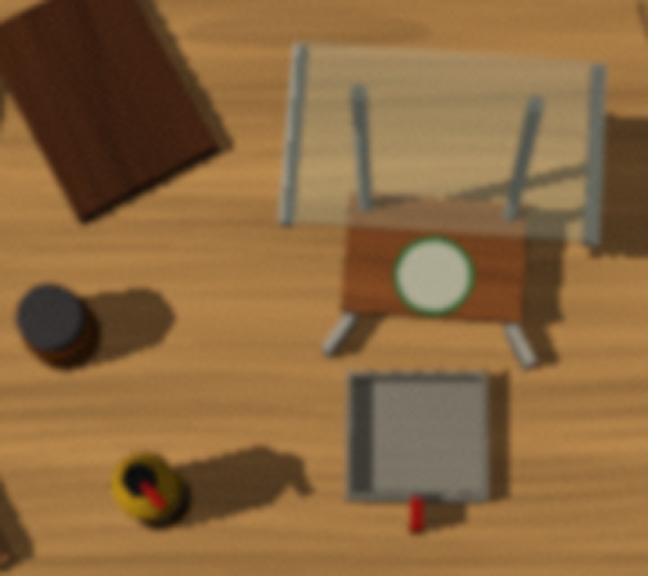

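View pics/sidec.png

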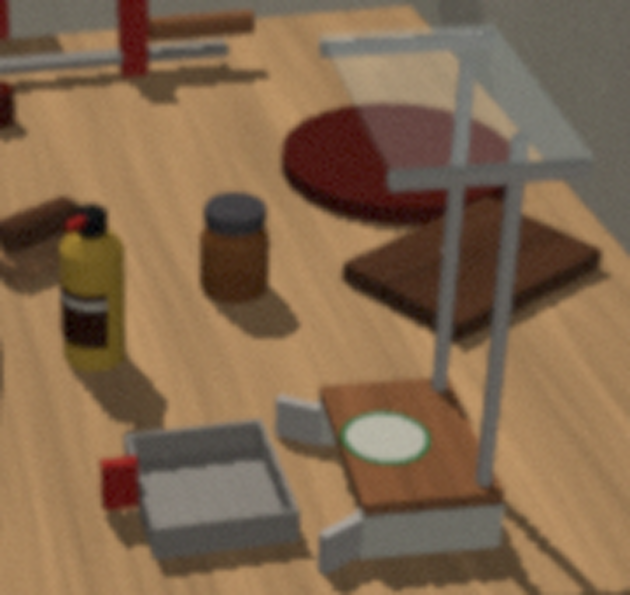

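Top crop: the bottle is at (150,490) with its beak pointing lower right (about −x,−y). The steel tray is at (418,437) with its fin at (417,515), and the spot is at (434,275). The side crop confirms a yellow bottle with a brown label and a grey tray. Next I work out the station yaw, the tray yaw and the first move.

```bash
cat >> h.py <<'E'
from scipy.spatial.transform import Rotation as Ro
def get(n): return {k:(np.array(v) if k in('R','t','K') else v) for k,v in get_image(n).items()}
def goal(head,tilt):  # heading deg, tilt deg: tool z leans along heading; y at heading-90
    h,t=np.radians([head,tilt]); z=np.array([np.sin(t)*np.cos(h),np.sin(t)*np.sin(h),-np.cos(t)]); y=np.array([np.sin(h),-np.cos(h),0])
    return Ro.from_matrix(np.array([np.cross(y,z),y,z]).T)
def rows(P,Rg,n,p0=None,R0=None):
    s=sense(); p=np.array(s['tool_pos']) if p0 is None else p0; R=Ro.from_quat(s['tool_rot']) if R0 is None else R0
    w=(R.inv()*Rg).as_rotvec(); dp=(np.array(P)-p)/n; out=[]
    for i in range(n):
        Ri=R*Ro.from_rotvec(w*i/n); out.append([*np.round(Ri.inv().apply(dp)/25,2),*np.round(np.degrees(w/n)/5,2)])
    return out
def show(P,Rg,n,**k):
    r=rows(P,Rg,n,**k); m=np.abs(r).max(0); print('max',m)
    for i in range(0,n,5): print([list(map(float,x)) for x in r[i:i+5]])
E
python3 - <<'E'
from h import *
d=get('top'); s=get('side')
T=lambda p,z: onz(d,np.array(p)/3.6+[170,90],z)
S=lambda p,z: onz(s,np.array(p)/3.5+[225,140],z)
def az(a,b): v=b-a; return round(np.degrees(np.arctan2(v[1],v[0])),1),np.round(np.hypot(*v[:2]))
print('slab front R->L',az(T((525,322),50),T((342,312),50)),'canopy',az(T((598,243),325),T((283,224),325)))
print('canopy strip',az(T((286,224),325),T((300,44),325)),az(T((594,243),325),T((598,66),325)))
print('side slab front',az(S((362,507),50),S((322,388),50)),'right edge',az(S((362,507),50),S((500,497),50)))
print('tray front edge',az(T((489,500),28),T((348,498),28)), 'back',az(T((487,374),28),T((350,374),28)))
print('beak top',az(T((138,480),138),T((162,508),130)))
print('spot',T((434,275),50),S((386,438),50))
g=goal(45,38); print(g.as_matrix().round(2))
z=g.apply([0,0,1]); G=np.array([473,138,92])+8*z
show(G-90*z+[0,0,40],g,25)
E
```

```text
slab front R->L (np.float64(86.4), np.float64(155.0)) canopy (np.float64(86.1), np.float64(218.0))
canopy strip (np.float64(-4.0), np.float64(132.0)) (np.float64(-3.0), np.float64(129.0))
side slab front (np.float64(84.7), np.float64(152.0)) right edge (np.float64(-5.2), np.float64(101.0))
tray front edge (np.float64(88.7), np.float64(119.0)) back (np.float64(89.6), np.float64(117.0))
beak top (np.float64(-139.6), np.float64(28.0))
spot [655.51030239 -99.96711012  50.        ] [657.87949574 -98.41949709  50.        ]
[[ 0.56  0.71  0.44]
 [ 0.56 -0.71  0.44]
 [ 0.62  0.   -0.79]]
max [0.83 0.76 0.19 0.3  0.2  0.87]
[[-0.59, -0.6, 0.07, -0.3, 0.2, 0.87], [-0.64, -0.55, 0.05, -0.3, 0.2, 0.87], [-0.68, -0.5, 0.02, -0.3, 0.2, 0.87], [-0.72, -0.45, -0.0, -0.3, 0.2, 0.87], [-0.75, -0.39, -0.03, -0.3, 0.2, 0.87]]
[[-0.77, -0.33, -0.05, -0.3, 0.2, 0.87], [-0.8, -0.27, -0.07, -0.3, 0.2, 0.87], [-0.81, -0.21, -0.09, -0.3, 0.2, 0.87], [-0.82, -0.14, -0.11, -0.3, 0.2, 0.87], [-0.83, -0.08, -0.12, -0.3, 0.2, 0.87]]
[[-0.83, -0.01, -0.14, -0.3, 0.2, 0.87], [-0.83, 0.06, -0.15, -0.3, 0.2, 0.87], [-0.82, 0.12, -0.17, -0.3, 0.2, 0.87], [-0.8, 0.19, -0.18, -0.3, 0.2, 0.87], [-0.78, 0.25, -0.18, -0.3, 0.2, 0.87]]
[[-0.76, 0.32, -0.19, -0.3, 0.2, 0.87], [-0.73, 0.38, -0.19, -0.3, 0.2, 0.87], [-0.69, 0.44, -0.19, -0.3, 0.2, 0.87], [-0.65, 0.5, -0.19, -0.3, 0.2, 0.87], [-0.61, 0.55, -0.19, -0.3, 0.2, 0.87]]
[[-0.56, 0.6, -0.18, -0.3, 0.2, 0.87], [-0.51, 0.64, -0.18, -0.3, 0.2, 0.87], [-0.46, 0.69, -0.17, -0.3, 0.2, 0.87], [-0.4, 0.72, -0.16, -0.3, 0.2, 0.87], [-0.35, 0.76, -0.14, -0.3, 0.2, 0.87]]
```

Emit:
{"method": "send_rows", "body": {
  "plan": [
    [-0.6,-0.6,0.05,-0.3,0.2,0.87,1],
    [-0.65,-0.55,0.05,-0.3,0.2,0.87,1],
    [-0.7,-0.5,0,-0.3,0.2,0.87,1],
    [-0.7,-0.45,0,-0.3,0.2,0.87,1],
    [-0.75,-0.4,0,-0.3,0.2,0.87,1]
  ]
}}

```text
time: 4.42
tool_pos: [268.6, 485.4, 233.6]
tool_rot: [0.367, 0.927, 0.073, -0.031]
wrist_force: [0.6, 1.2, 0.1]
width: 85.5
gripper_force: 0.0
```

Emit:
{"method": "send_rows", "body": {
  "plan": [
    [-0.75,-0.35,-0.05,-0.3,0.2,0.87,1],
    [-0.8,-0.25,-0.05,-0.3,0.2,0.87,1],
    [-0.8,-0.2,-0.1,-0.3,0.2,0.87,1],
    [-0.8,-0.15,-0.1,-0.3,0.2,0.87,1],
    [-0.85,-0.1,-0.1,-0.3,0.2,0.87,1]
  ]
}}

```text
time: 4.83
tool_pos: [310.1, 390.1, 223.5]
tool_rot: [0.532, 0.832, 0.142, -0.06]
wrist_force: [0.1, 0.5, -0.6]
width: 85.1
gripper_force: 0.0
```

Emit:
{"method": "send_rows", "body": {
  "plan": [
    [-0.85,0,-0.15,-0.3,0.2,0.87,1],
    [-0.85,0.05,-0.15,-0.3,0.2,0.87,1],
    [-0.8,0.1,-0.15,-0.3,0.2,0.87,1],
    [-0.8,0.2,-0.2,-0.3,0.2,0.87,1],
    [-0.8,0.25,-0.2,-0.3,0.2,0.87,1]
  ]
}}

```text
time: 5.25
tool_pos: [352.6, 292.9, 214.3]
tool_rot: [0.676, 0.703, 0.204, -0.087]
wrist_force: [0.8, 0.1, -0.5]
width: 85.4
gripper_force: 0.0
```

```bash
python3 - <<'E'
from h import *
g=goal(43,38); z=g.apply([0,0,1]); G=np.array([473,138,92])+8*z
print(sense()['joints'].round(2), G, g.as_quat().round(3))
show(G-90*z+[0,0,30],g,10)
print('then',(g.inv().apply(90*z-[0,0,30])/25).round(2))
E
```

```text
[-0.86 -0.01  0.26  2.3  -0.5   0.53 -0.17] [476.60213039 141.35904093  85.69591397] [ 0.88   0.347  0.303 -0.119]
max [0.76 0.75 0.16 0.33 0.19 0.9 ]
[[-0.76, 0.31, -0.16, -0.33, 0.19, 0.9], [-0.73, 0.37, -0.16, -0.33, 0.19, 0.9], [-0.7, 0.43, -0.16, -0.33, 0.19, 0.9], [-0.66, 0.49, -0.16, -0.33, 0.19, 0.9], [-0.61, 0.54, -0.15, -0.33, 0.19, 0.9]]
[[-0.57, 0.6, -0.14, -0.33, 0.19, 0.9], [-0.52, 0.64, -0.14, -0.33, 0.19, 0.9], [-0.46, 0.68, -0.12, -0.33, 0.19, 0.9], [-0.4, 0.72, -0.11, -0.33, 0.19, 0.9], [-0.34, 0.75, -0.1, -0.33, 0.19, 0.9]]
then [-0.74  0.    4.55]
```

Emit:
{"method": "send_rows", "body": {
  "plan": [
    [-0.75,0.3,-0.15,-0.33,0.2,0.9,1],
    [-0.75,0.35,-0.15,-0.33,0.2,0.9,1],
    [-0.7,0.45,-0.15,-0.33,0.2,0.9,1],
    [-0.65,0.5,-0.15,-0.33,0.2,0.9,1],
    [-0.6,0.55,-0.15,-0.33,0.2,0.9,1]
  ]
}}

```text
time: 5.67
tool_pos: [395.1, 198.6, 200.0]
tool_rot: [0.795, 0.537, 0.262, -0.107]
wrist_force: [1.4, 0.3, 0.1]
width: 85.3
gripper_force: 0.0
```

Emit:
{"method": "send_rows", "body": {
  "plan": [
    [-0.55,0.6,-0.15,-0.33,0.2,0.9,1],
    [-0.5,0.65,-0.15,-0.33,0.2,0.9,1],
    [-0.45,0.7,-0.1,-0.33,0.2,0.9,1],
    [-0.4,0.7,-0.1,-0.33,0.2,0.9,1],
    [-0.35,0.75,-0.1,-0.33,0.2,0.9,1]
  ]
}}

```text
time: 6.08
tool_pos: [428.9, 124.7, 192.6]
tool_rot: [0.863, 0.391, 0.298, -0.117]
wrist_force: [-0.3, 0.7, 1.4]
width: 85.5
gripper_force: 0.0
```

```bash
python3 - <<'E'
from h import *
s=sense();print(s['joints'].round(2),s['time'])
d=get('side'); t=get('top'); save('t1.png',np.hstack([cv2.resize(d['image'][150:290,170:310],(400,400)),cv2.resize(t['image'][160:280,160:280],(400,400))]))
g=goal(43,38); z=g.apply([0,0,1]); G=np.array([473,138,92])+8*z
R=Ro.from_quat(s['tool_rot']); print((g.inv()*R).as_rotvec(degrees=True), (R.inv().apply(G-s['tool_pos'])/25).round(2))
E
```

```text
[-0.89 -0.02  0.81  2.47 -1.18  0.43  0.24] 6.0833
[ 1.732484   -0.60140457 -5.15037859] [-1.2   0.84  4.49]
```

View pics/t1.png

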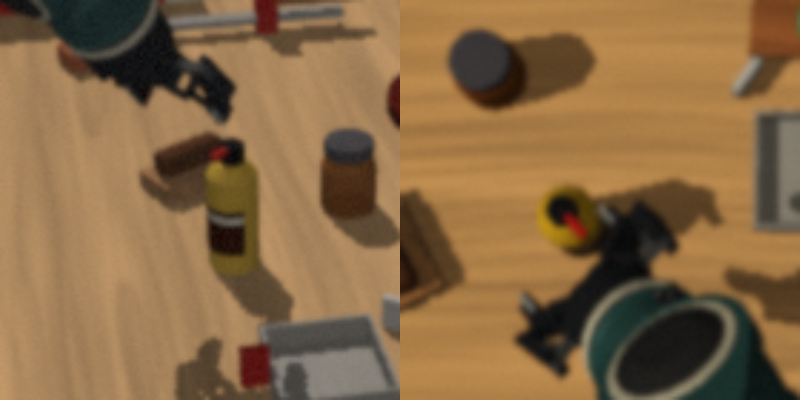

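Side crop: the bottle is clear below the tool, with its label towards the lower left. The arm reached the q5 limit, so I'll pick with heading 28 instead and place at heading −19. The yaw offset is the same.

```bash
python3 - <<'E'
from h import *
g=goal(28,36); z=g.apply([0,0,1]); G=np.array([473,138,92])+8*z
show(G-75*z+[0,0,20],g,5); print(G-75*z+[0,0,20],g.as_quat().round(3))
E
```

```text
max [0.13 0.1  0.19 0.43 0.07 0.7 ]
[[-0.13, 0.09, 0.18, -0.43, -0.07, 0.7], [-0.12, 0.1, 0.18, -0.43, -0.07, 0.7], [-0.11, 0.1, 0.18, -0.43, -0.07, 0.7], [-0.11, 0.1, 0.19, -0.43, -0.07, 0.7], [-0.1, 0.09, 0.19, -0.43, -0.07, 0.7]]
[438.22810057 119.51145311 166.20413862] [ 0.923  0.23   0.3   -0.075]
```

Emit:
{"method": "send_rows", "body": {
  "plan": [
    [-0.13,0.1,0.15,-0.43,-0.07,0.7,1],
    [-0.12,0.1,0.15,-0.43,-0.07,0.7,1],
    [-0.11,0.1,0.15,-0.43,-0.07,0.7,1],
    [-0.1,0.1,0.15,-0.43,-0.07,0.7,1],
    [0,0,0,0,0,0,1]
  ]
}}

```text
time: 6.6
tool_pos: [432.3, 126.1, 182.8]
tool_rot: [0.893, 0.321, 0.3, -0.098]
wrist_force: [-0.4, 0.9, 0.8]
width: 85.6
gripper_force: 0.0
```

```bash
python3 - <<'E'
from h import *
s=sense();print(s['joints'].round(2),s['time'])
g=goal(28,36); z=g.apply([0,0,1]); G=np.array([473,138,92])+8*z
R=Ro.from_quat(s['tool_rot']); print((R.inv()*g).as_rotvec(degrees=True), (R.inv().apply(G-s['tool_pos'])/25).round(2))
E
```

```text
[-1.34 -0.07  1.18  2.5  -1.19  0.25  0.08] 6.6
[-5.8161327  -0.87011775  9.60439799] [-0.94  0.63  4.17]
```

```bash
python3 - <<'E'
from h import *
g=goal(28,5)
show([520,150,240],g,10)
from scipy.optimize import least_squares
Q=np.array([[-1.243,.418,-.01,1.614,.005,1.111,-.053],[-.86,-.01,.26,2.3,-.5,.53,-.17],[-.89,-.02,.81,2.47,-1.18,.43,.24],[-1.34,-.07,1.18,2.5,-1.19,.25,.08]])
P=np.array([[225.2,582.7,241.7],[352.6,292.9,214.3],[428.9,124.7,192.6],[432.3,126.1,182.8]])
ZR=[Ro.from_quat(q).apply([0,0,1]) for q in ([.183,.983,-.001,0],[.676,.703,.204,-.087],[.863,.391,.298,-.117],[.893,.321,.3,-.098])]
import itertools
best=[]
def fk(q,sg,L):
    R=Ro.identity(); p=np.array([0,0,L[0]]); ln=[0,L[1],0,L[2],0,L[3],0]; 
    for i in range(7):
        ax=[0,0,1.] if i%2==0 else [0,1.,0]
        R=R*Ro.from_rotvec(np.array(ax)*sg[i]*q[i])
        if i in(1,3,5): p=p+R.apply([0,0,{1:L[1],3:L[2],5:L[3]}[i]])
    return p,R
for s in itertools.product([1,-1],repeat=4):
    sg=[s[0],1,s[1],1,s[2],1,s[3]]
    f=lambda L: np.concatenate([np.r_[fk(q,sg,L)[0]-p,100*(fk(q,sg,L)[1].apply([0,0,1])-z)] for q,p,z in zip(Q,P,ZR)])
    r=least_squares(f,[300,400,400,250]); best.append((r.cost,sg,r.x.round()))
for b in sorted(best,key=lambda b:b[0])[:3]: print(b)
E
```

```text
max [0.41 0.15 0.18 0.06 0.64 0.22]
[[0.4, 0.15, 0.02, -0.06, -0.64, 0.22], [0.4, 0.14, -0.0, -0.06, -0.64, 0.22], [0.41, 0.14, -0.03, -0.06, -0.64, 0.22], [0.41, 0.13, -0.05, -0.06, -0.64, 0.22], [0.41, 0.12, -0.07, -0.06, -0.64, 0.22]]
[[0.4, 0.11, -0.09, -0.06, -0.64, 0.22], [0.4, 0.11, -0.11, -0.06, -0.64, 0.22], [0.4, 0.1, -0.13, -0.06, -0.64, 0.22], [0.39, 0.09, -0.16, -0.06, -0.64, 0.22], [0.38, 0.09, -0.18, -0.06, -0.64, 0.22]]
(np.float64(1190.3469559641567), [-1, 1, -1, 1, -1, 1, 1], array([327., 448., 500., 257.]))
(np.float64(1190.3469559641567), [-1, 1, -1, 1, -1, 1, -1], array([327., 448., 500., 257.]))
(np.float64(20333.640778060755), [-1, 1, -1, 1, 1, 1, 1], array([489., 155., 634.,  12.]))
```

```bash
cat >> h.py <<'E'
from scipy.optimize import least_squares
LL=[327,448,500,257]; SG=[-1,1,-1,1,-1,1,-1]
LO=np.array([-2.81,-.39,-1.27,.06,-1.19,.19,-2.82]); HI=np.array([2.81,2.02,1.25,2.57,4.33,2,2.82])
def fk(q,L=LL):
    R=Ro.identity(); p=np.array([0,0,L[0]],float)
    for i in range(7):
        R=R*Ro.from_rotvec(np.array([0,0,1.] if i%2==0 else [0,1.,0])*SG[i]*q[i])
        if i in(1,3,5): p=p+R.apply([0,0,L[(i+1)//2]])
    return p,R
def ik(P,g,q3=0.,seed=(0,.4,0,1.6,0,.8,0)):
    def f(q):
        p,R=fk(q); return np.r_[(p-P)/10,(R.inv()*g).as_rotvec()*10,(q[2]-q3)*.05]
    s=np.array(seed,float); s[2]=q3; s=np.clip(s,LO+.01,HI-.01)
    r=least_squares(f,s,bounds=(LO,HI)); return r.x,np.linalg.norm(f(r.x)[:6])
E
python3 - <<'E'
from h import *
q=np.array([-1.243,.418,-.01,1.614,.005,1.111,-.053]); R=fk(q)[1]; print(R.as_quat().round(3),'meas .183 .983 0 0')
s=sense(); print(fk(s['joints'])[0].round(),s['tool_pos'].round(),(fk(s['joints'])[1].inv()*Ro.from_quat(s['tool_rot'])).as_rotvec(degrees=True).round(1))
for hd in (43,28,16,5):
  for t in (28,36):
    for q3 in (0,.4,-.4):
      g=goal(hd,t); z=g.apply([0,0,1])
      for nm,back in(('grasp',0),('off',70)):
        x,e=ik(np.array([473,138,92])+(8-back)*z,g,q3,(-.3,.3,0,2,-.3,.5,1)); print(hd,t,nm,x.round(2),round(e,2))
E
```

```text
[-0.565  0.825 -0.001 -0.   ] meas .183 .983 0 0
[416. 139. 177.] [432. 126. 183.] [-0. -0. 90.]
43 28 grasp [ 0.81  0.61 -1.03  2.3   1.09  0.22  2.82] 0.0
43 28 off [ 1.05  0.39 -1.27  2.4   0.97  0.19  2.82] 1.36
43 28 grasp [ 0.81  0.61 -1.03  2.3   1.09  0.22  2.82] 0.0
43 28 off [ 1.05  0.39 -1.27  2.4   0.97  0.19  2.82] 1.36
43 28 grasp [ 0.81  0.61 -1.03  2.3   1.09  0.22  2.82] 0.0
43 28 off [ 1.05  0.39 -1.27  2.4   0.97  0.19  2.82] 1.36
43 36 grasp [ 0.95  0.74 -1.11  2.35  1.86  0.19  2.19] 0.0
43 36 off [ 1.08  0.44 -1.27  2.41  1.02  0.19  2.82] 1.63
43 36 grasp [ 0.95  0.74 -1.11  2.35  1.86  0.19  2.19] 0.0
43 36 off [ 1.08  0.44 -1.27  2.41  1.02  0.19  2.82] 1.63
43 36 grasp [ 0.95  0.74 -1.11  2.35  1.86  0.19  2.19] 0.0
43 36 off [ 1.08  0.44 -1.27  2.41  1.02  0.19  2.82] 1.63
28 28 grasp [ 0.6   0.48 -0.87  2.33  1.49  0.19  2.06] 0.0
28 28 off [ 1.01  0.31 -1.26  2.39  0.69  0.23  2.82] 0.0
28 28 grasp [ 0.6   0.48 -0.87  2.33  1.49  0.19  2.06] 0.0
28 28 off [ 1.01  0.31 -1.26  2.39  0.69  0.23  2.82] 0.0
28 28 grasp [ 0.6   0.48 -0.87  2.33  1.49  0.19  2.0
[... 1125 characters left out ...]
 0.0
5 28 grasp [-0.1   0.33 -0.25  2.33  1.5   0.19  1.45] 0.0
5 28 off [-0.37  0.1   0.    2.39  0.65  0.22  2.26] 0.0
5 28 grasp [-0.1   0.33 -0.25  2.33  1.5   0.19  1.45] 0.0
5 28 off [-0.76  0.11  0.4   2.39  0.47  0.2   2.41] 0.0
5 28 grasp [ 0.04  0.35 -0.4   2.33  1.54  0.24  1.44] 0.0
5 28 off [ 0.02  0.11 -0.4   2.39  0.79  0.24  2.13] 0.0
5 36 grasp [-0.37  0.33 -0.    2.39  2.43  0.25  0.47] 0.0
5 36 off [-0.37  0.1  -0.03  2.48  1.79  0.19  1.09] 0.0
5 36 grasp [-0.75  0.36  0.39  2.39  2.83  0.19 -0.01] 0.0
5 36 off [-0.38  0.1  -0.03  2.48  1.79  0.19  1.09] 0.0
5 36 grasp [ 0.02  0.36 -0.4   2.39  2.22  0.34  0.76] 0.0
5 36 off [-0.01  0.11 -0.4   2.48  1.77  0.22  1.13] 0.0
```

Emit:
{"method": "send_rows", "body": {
  "plan": [
    [0.4,0.15,-0.3,-0.05,-0.64,0.22,1],
    [0.4,0.15,-0.2,-0.05,-0.64,0.22,1],
    [0.4,0.15,-0.05,-0.05,-0.64,0.22,1],
    [0.4,0.15,-0.05,-0.05,-0.64,0.22,1],
    [0.4,0.1,-0.05,-0.05,-0.64,0.22,1]
  ]
}}

```text
time: 7.02
tool_pos: [456.4, 132.8, 207.8]
tool_rot: [0.926, 0.301, 0.216, -0.078]
wrist_force: [-0.3, 0.8, -0.1]
width: 85.4
gripper_force: 0.0
```

```bash
python3 -c "
from h import *
s=sense();print(s['joints'].round(4).tolist(),s['tool_pos'].round(2).tolist(),s['tool_rot'].round(4).tolist())"
```

```text
[-1.0589, -0.0078, 0.8384, 2.3178, -0.4481, 0.4441, -0.7922] [456.4, 132.85, 207.78] [0.9256, 0.3009, 0.2159, -0.0784]
```

Emit:
{"method": "send_rows", "body": {
  "plan": [
    [0.4,0.1,-0.1,-0.05,-0.64,0.22,1],
    [0.4,0.1,-0.1,-0.05,-0.64,0.22,1],
    [0.4,0.1,-0.1,-0.05,-0.64,0.22,1],
    [0.4,0.1,-0.15,-0.05,-0.64,0.22,1],
    [0.4,0.1,-0.2,-0.05,-0.64,0.22,1]
  ]
}}

```text
time: 7.43
tool_pos: [498.5, 145.8, 240.1]
tool_rot: [0.961, 0.262, 0.083, -0.037]
wrist_force: [-0.7, -0.5, -0.2]
width: 85.2
gripper_force: 0.0
```

```bash
python3 -c "
from h import *
s=sense();print(s['joints'].round(4).tolist(),s['tool_pos'].round(2).tolist(),s['tool_rot'].round(4).tolist())"
```

```text
[-1.0586, 0.1928, 0.8472, 2.0146, -0.2978, 0.8531, -1.0899] [498.45, 145.8, 240.12] [0.9607, 0.2623, 0.0835, -0.0367]
```

```bash
cat > fit.py <<'E'
from h import *
D=[([-1.2435,.4175,-.01,1.614,.005,1.111,-.053],[225.2,582.7,241.7],[.183,.983,-.001,0]),
([-.86,-.01,.26,2.3,-.5,.53,-.17],[352.6,292.9,214.3],0),([-.89,-.02,.81,2.47,-1.18,.43,.24],[428.9,124.7,192.6],0),([-1.34,-.07,1.18,2.5,-1.19,.25,.08],[432.3,126.1,182.8],0),
([-1.0589,-.0078,.8384,2.3178,-.4481,.4441,-.7922],[456.4,132.85,207.78],0),([-1.0586,.1928,.8472,2.0146,-.2978,.8531,-1.0899],[498.45,145.8,240.12],0)]
def fk2(q,v):
    R=Ro.identity(); p=np.array([0,0,v[0]],float)
    off={1:[v[4],v[7],v[1]],3:[v[5],v[8],v[2]],5:[v[6],0,v[3]]}
    for i in range(7):
        R=R*Ro.from_rotvec(np.array([0,0,1.] if i%2==0 else [0,1.,0])*SG[i]*q[i])
        if i in off: p=p+R.apply(off[i])
        if i==0: p=p+R.apply([v[9],0,0])
    return p
f=lambda v: np.r_[np.concatenate([fk2(q,v)-p for q,p,_ in D]),v[4:]*.05]
r=least_squares(f,[327,448,500,257,0,0,0,0,0,0]); print(r.x.round(1)); print(f(r.x)[:18].reshape(6,3).round(1))
E
python3 fit.py
```

```text
[284.4 503.9 472.5 292.9   7.4  -3.    3.4 -14.9 -15.9  -8. ]
[[ 0.3 -0.2 -0. ]
 [ 0.9  0.1 -0. ]
 [-2.   0.5 -1.8]
 [ 1.6 -0.   1.1]
 [-0.6  0.1  0.4]
 [ 0.   0.3  0.4]]
```

```bash
cat >> h.py <<'E'
V=np.array([284.4,503.9,472.5,292.9,7.4,-3.,3.4,-14.9,-15.9,-8.])
def fk(q,v=V):
    R=Ro.identity(); p=np.array([0,0,v[0]],float)
    off={1:[v[4],v[7],v[1]],3:[v[5],v[8],v[2]],5:[v[6],0,v[3]]}
    for i in range(7):
        R=R*Ro.from_rotvec(np.array([0,0,1.] if i%2==0 else [0,1.,0])*SG[i]*q[i])
        if i in off: p=p+R.apply(off[i])
        if i==0: p=p+R.apply([v[9],0,0])
    return p,R*Ro.from_euler('z',90,degrees=True)
def ikr(P,g,q,w=.02):
    q=np.array(q,float)
    def f(x):
        p,R=fk(x); return np.r_[(p-P)/10,(R.inv()*g).as_rotvec()*10,(x-q)*w]
    r=least_squares(f,np.clip(q,LO+.01,HI-.01),bounds=(LO,HI)); return r.x,np.linalg.norm(f(r.x)[:6])
E
python3 - <<'E'
from h import *
q0=sense()['joints']; print((fk(q0)[1].inv()*Ro.from_quat(sense()['tool_rot'])).as_rotvec(degrees=True).round(1))
def mg(x): return round(float(np.min(np.r_[x-LO,HI-x])),2)
for off in (-45,-35,-25,-15,0,15,25):
  for t in (28,36,42):
    best=[]
    for sd in ([-.3,.3,0,2,-.6,.4,-1],[-.3,.3,0,2,1.6,.4,-1],[-.3,.3,.4,2,1.6,.4,-1],[-.3,.3,-.5,2,1.6,.4,-1],[-.3,.3,-.5,2,2.5,.4,-1]):
      xs=[];b=np.array(sd,float)
      for P,hd in (([473,138,92],43+off),([657,-98,142],-4+off)):
        g=goal(hd,t); z=g.apply([0,0,1])
        for back in (60,0):
          x,e=ikr(np.array(P)+(8-back)*z,g,b); b=x; xs.append((x.round(2).tolist(),round(e,2),mg(x)))
      best.append((max(a[1] for a in xs)<.1 and min(a[2] for a in xs),xs))
    k=max(best,key=lambda b:b[0]); print(off,t,k[0])
    if k[0]>.06: [print('   ',a) for a in k[1]]
E
```

```text
[-0. -0.  0.]
-45 28 False
-45 36 False
-45 42 0.02
-35 28 False
-35 36 False
-35 42 False
-25 28 False
-25 36 False
-25 42 False
-15 28 False
-15 36 False
-15 42 False
0 28 0.0
0 36 False
0 42 False
15 28 0.15
    ([0.06, 0.22, -0.15, 2.29, -0.85, 0.48, 0.09], np.float64(0.0), 0.28)
    ([0.1, 0.36, -0.26, 2.28, -0.98, 0.34, 0.22], np.float64(0.0), 0.15)
    ([-0.06, 0.34, 0.3, 1.98, -0.67, 0.47, -0.63], np.float64(0.0), 0.28)
    ([0.01, 0.45, 0.21, 1.95, -0.76, 0.38, -0.54], np.float64(0.0), 0.19)
15 36 0.0
15 42 False
25 28 0.26
    ([0.11, 0.26, -0.16, 2.23, -0.78, 0.58, 0.22], np.float64(0.0), 0.34)
    ([0.11, 0.39, -0.24, 2.23, -0.88, 0.45, 0.31], np.float64(0.0), 0.26)
    ([0.08, 0.36, 0.19, 1.94, -0.7, 0.55, -0.4], np.float64(0.0), 0.36)
    ([0.11, 0.46, 0.13, 1.92, -0.77, 0.46, -0.34], np.float64(0.0), 0.27)
25 36 0.0
25 42 0.0
```

```bash
cat > scan.py <<'E'
from h import *
def mg(x): return round(float(np.min(np.r_[x-LO,HI-x])),2)
fl=Ro.from_euler('z',180,degrees=True)
for off,t in ((-35,36),(-25,36),(-30,32),(20,31),(30,31),(25,33),(35,33),(35,36),(45,36)):
    best=[]
    for flip in (0,1):
     for sd in ([-.3,.3,0,2,-.8,.4,0],[-.3,.3,0,2,1.8,.3,0],[-.3,.3,.5,2,1.8,.3,0],[-.3,.3,-.5,2,1.8,.3,0]):
      xs=[];b=np.array(sd,float)
      for P,hd in (([473,138,92],43+off),([657,-98,142],-4+off)):
        g=goal(hd,t); z=g.apply([0,0,1]); g=g*fl if flip else g
        for back in (60,0):
          b[6]={0:b[6]}.get(0)
          c=[ikr(np.array(P)+(8-back)*z,g,np.r_[b[:6],q7],.01) for q7 in ([-2,-.7,.7,2] if not xs else [b[6]])]
          x,e=min(c,key=lambda c:(c[1]>.1,-mg(c[0]))); b=x; xs.append((x.round(2).tolist(),round(e,2),mg(x)))
      best.append((min(a[2] for a in xs) if max(a[1] for a in xs)<.1 else -1,flip,xs))
    k=max(best,key=lambda b:b[0]); print(off,t,k[0],'flip',k[1])
    if k[0]>.06: [print('   ',a) for a in k[2]]
E
time python3 scan.py
```

```text
-35 36 0.07 flip 1
    ([0.03, 0.15, -0.55, 2.5, 1.89, 0.3, -0.6], np.float64(0.0), 0.07)
    ([0.1, 0.37, -0.61, 2.45, 2.14, 0.44, -0.77], np.float64(0.0), 0.12)
    ([0.41, 0.41, -0.64, 2.01, 1.24, 0.73, -0.2], np.float64(0.0), 0.54)
    ([0.39, 0.53, -0.58, 1.97, 1.37, 0.7, -0.28], np.float64(0.0), 0.51)
-25 36 0.07 flip 1
    ([0.63, 0.24, -1.06, 2.5, 2.04, 0.26, -0.44], np.float64(0.0), 0.07)
    ([0.53, 0.5, -1.0, 2.44, 2.16, 0.47, -0.46], np.float64(0.0), 0.13)
    ([0.75, 0.5, -1.0, 2.05, 1.4, 0.75, -0.09], np.float64(0.0), 0.27)
    ([0.7, 0.62, -0.92, 2.0, 1.55, 0.75, -0.17], np.float64(0.0), 0.35)
-30 32 0.0 flip 1
20 31 0.15 flip 0
    ([0.32, 0.26, -0.38, 2.27, -0.86, 0.5, 0.24], np.float64(0.0), 0.3)
    ([0.31, 0.41, -0.46, 2.26, -0.94, 0.35, 0.32], np.float64(0.0), 0.16)
    ([0.19, 0.33, 0.05, 1.99, -0.71, 0.43, -0.46], np.float64(0.0), 0.24)
    ([0.23, 0.45, -0.02, 1.96, -0.77, 0.34, -0.4], np.float64(0.0), 0.15)
30 31 0.24 flip 0
    ([0.38, 0.31, -0.42, 2.21, -0.73, 0.6, 0.3], np.float64(0.0), 0.36)
    ([0.34, 0.44, -0.46, 2.21, -0.78, 0.45, 0.34], np.float64(0.
[... 749 characters left out ...]
 0.46, -0.1], np.float64(0.0), 0.27)
35 36 0.23 flip 0
    ([0.53, 0.38, -0.53, 2.18, -0.75, 0.65, 0.45], np.float64(0.0), 0.39)
    ([0.48, 0.51, -0.56, 2.19, -0.79, 0.5, 0.49], np.float64(0.0), 0.31)
    ([0.55, 0.39, -0.26, 1.96, -0.81, 0.52, -0.03], np.float64(0.0), 0.33)
    ([0.53, 0.5, -0.29, 1.93, -0.85, 0.42, 0.01], np.float64(0.0), 0.23)
45 36 0.35 flip 0
    ([0.57, 0.45, -0.59, 2.1, -0.59, 0.75, 0.45], np.float64(0.0), 0.47)
    ([0.5, 0.55, -0.6, 2.12, -0.6, 0.6, 0.46], np.float64(0.0), 0.41)
    ([0.65, 0.45, -0.35, 1.88, -0.7, 0.64, 0.04], np.float64(0.0), 0.45)
    ([0.61, 0.55, -0.37, 1.86, -0.72, 0.54, 0.06], np.float64(0.0), 0.35)
real	0m28.648s
user	0m29.147s
sys	0m0.064s
```

```bash
cat > sim.py <<'E'
from h import *
def jac(q):
    p,R=fk(q); J=np.zeros((6,7))
    for i in range(7):
        d=np.array(q,float); d[i]+=1e-4; p2,R2=fk(d)
        J[:3,i]=(p2-p)/1e-4/300; J[3:,i]=(R2*R.inv()).as_rotvec()/1e-4
    return J
def step(q,P,G,it=6):
    free=np.ones(7,bool)
    for _ in range(it):
        p,R=fk(q); e=np.r_[(P-p)/300,(G*R.inv()).as_rotvec()]
        J=jac(q)*free; dq=J.T@np.linalg.solve(J@J.T+1e-4*np.eye(6),e)
        n=q+dq; free&=~((n<LO)|(n>HI)); q=np.clip(n,LO,HI)
    return q,np.linalg.norm(e)
def run(q,wps,sub=12,pr=1):
    for P,G in wps:
        p,R=fk(q); w=(R.inv()*G).as_rotvec(); P=np.array(P,float)
        for i in range(1,sub+1): q,e=step(q,p+(P-p)*i/sub,R*Ro.from_rotvec(w*i/sub))
        if pr: print(q.round(2),round(e,3),'margin',round(min(np.r_[q-LO,HI-q]),2))
    return q
E
python3 - <<'E'
from sim import *
q=np.array([-1.2435,.4175,-.01,1.614,.005,1.111,-.053])
print('validate'); Q=Ro.from_quat
run(q,[([352.6,292.9,214.3],Q([.676,.703,.204,-.087])),([428.9,124.7,192.6],Q([.863,.391,.298,-.117])),([432.3,126.1,182.8],Q([.893,.321,.3,-.098])),([456.4,132.85,207.8],Q([.9256,.3009,.2159,-.0784])),([498.45,145.8,240],Q([.9607,.2623,.0835,-.0367]))])
q0=sense()['joints']
for off,t in ((25,33),(35,33),(35,36)):
    print('cand',off,t)
    gp=goal(43+off,t); zp=gp.apply([0,0,1]); gl=goal(-4+off,t); zl=gl.apply([0,0,1])
    A=np.array([473,138,92])+8*zp; B=np.array([657,-98,142])+8*zl
    run(q0,[(A-70*zp+[0,0,20],gp),(A,gp),(A+[0,0,80],gp),(B-80*zl+[0,0,30],gl),(B,gl),(B-80*zl,gl)])
E
```

```text
validate
[-0.86 -0.01  0.26  2.3  -0.5   0.53 -0.16] 0.0 margin 0.27
[-0.84 -0.02  0.76  2.47 -1.19  0.44  0.25] 0.0 margin 0.0
[-1.38 -0.08  1.22  2.5  -1.19  0.25  0.09] 0.0 margin 0.0
[-1.15 -0.01  0.93  2.32 -0.45  0.44 -0.79] 0.0 margin 0.25
[-1.13  0.21  0.94  2.02 -0.34  0.86 -1.05] 0.0 margin 0.31
cand 25 33
[-0.53  0.25  0.63  2.27 -1.08  0.81  0.52] 0.0 margin 0.11
[-0.01  0.4  -0.05  2.26 -1.19  0.54  0.63] 0.0 margin 0.0
[-0.08  0.23  0.03  2.22 -0.96  0.66  0.33] 0.0 margin 0.23
[ 0.01  0.27  0.32  1.99 -0.84  0.59 -0.26] 0.0 margin 0.35
[ 0.09  0.46  0.18  1.97 -1.09  0.45 -0.03] 0.0 margin 0.1
[ 0.05  0.31  0.28  2.01 -0.92  0.54 -0.17] 0.0 margin 0.27
cand 35 33
[-0.47  0.31  0.6   2.19 -1.01  0.93  0.63] 0.0 margin 0.18
[-0.32  0.45  0.33  2.21 -1.19  0.77  0.77] 0.0 margin 0.0
[-0.39  0.29  0.4   2.18 -0.99  0.84  0.52] 0.0 margin 0.2
[-0.21  0.36  0.66  1.94 -1.02  0.82  0.05] 0.0 margin 0.17
[-0.06  0.52  0.42  1.93 -1.19  0.67  0.2 ] 0.0 margin 0.0
[-0.08  0.38  0.51  1.96 -1.03  0.75  0.09] 0.0 margin 0.16
cand 35 36
[-0.44  0.33  0.6   2.2  -1.07  0.97  0.71] 0.0 margin 0.12
[-0.14  0.45  0.15  2.21 -1.19  0.74  0.8 ] 0.0 margin 0.0
[-0.19  0.29  0.21  2.18 -1.01  0.83  0.56] 0.0 margin 0.18
[-0.03  0.33  0.47  1.96 -1.04  0.76  0.1 ] 0.0 margin 0.15
[ 0.13  0.49  0.2   1.94 -1.19  0.59  0.25] 0.0 margin 0.0
[ 0.13  0.35  0.27  1.98 -1.04  0.68  0.14] 0.0 margin 0.15
```

```bash
python3 - <<'E'
from sim import *
q0=sense()['joints']
off,t=28,33
gp=goal(43+off,t); zp=gp.apply([0,0,1]); gl=goal(-4+off,t); zl=gl.apply([0,0,1])
A=np.array([473,138,92])+8*zp; B=np.array([657,-98,142])+8*zl
run(q0,[(A-70*zp+[0,0,20],gp),(A,gp),(A+[0,0,80],gp),(B-80*zl+[0,0,30],gl),(B,gl),(B-80*zl,gl)])
show(A-70*zp+[0,0,20],gp,15); print(A-70*zp+[0,0,20],gp.as_quat().round(3))
E
```

```text
[-0.51  0.27  0.62  2.25 -1.06  0.84  0.55] 0.0 margin 0.13
[-0.11  0.41  0.07  2.25 -1.19  0.61  0.67] 0.0 margin 0.0
[-0.18  0.24  0.14  2.21 -0.97  0.71  0.39] 0.0 margin 0.22
[-0.06  0.29  0.42  1.97 -0.9   0.65 -0.16] 0.0 margin 0.29
[ 0.02  0.48  0.29  1.96 -1.15  0.52  0.06] 0.0 margin 0.04
[-0.02  0.33  0.39  2.   -0.98  0.61 -0.07] 0.0 margin 0.21
max [0.22 0.05 0.17 0.18 0.28 0.51]
[[-0.17, 0.05, 0.17, 0.18, 0.28, -0.51], [-0.18, 0.04, 0.17, 0.18, 0.28, -0.51], [-0.18, 0.04, 0.16, 0.18, 0.28, -0.51], [-0.19, 0.03, 0.16, 0.18, 0.28, -0.51], [-0.19, 0.02, 0.15, 0.18, 0.28, -0.51]]
[[-0.2, 0.02, 0.15, 0.18, 0.28, -0.51], [-0.2, 0.01, 0.14, 0.18, 0.28, -0.51], [-0.21, 0.0, 0.14, 0.18, 0.28, -0.51], [-0.21, -0.0, 0.13, 0.18, 0.28, -0.51], [-0.21, -0.01, 0.13, 0.18, 0.28, -0.51]]
[[-0.22, -0.02, 0.12, 0.18, 0.28, -0.51], [-0.22, -0.03, 0.12, 0.18, 0.28, -0.51], [-0.22, -0.03, 0.11, 0.18, 0.28, -0.51], [-0.22, -0.04, 0.11, 0.18, 0.28, -0.51], [-0.22, -0.05, 0.1, 0.18, 0.28, -0.51]]
[462.00633822 106.07208787 163.99757521] [ 0.781  0.557  0.231 -0.165]
```

Emit:
{"method": "send_rows", "body": {
  "plan": [
    [-0.27,0.07,0.2,0.27,0.42,-0.76,1],
    [-0.27,0.05,0.2,0.27,0.42,-0.76,1],
    [-0.28,0.04,0.2,0.27,0.42,-0.76,1],
    [-0.29,0.03,0.2,0.27,0.42,-0.76,1],
    [-0.3,0.02,0.2,0.27,0.42,-0.76,1]
  ]
}}

```text
time: 7.85
tool_pos: [479.0, 125.7, 206.4]
tool_rot: [0.888, 0.418, 0.163, -0.103]
wrist_force: [0.4, -0.2, 0.6]
width: 85.4
gripper_force: 0.0
```

Emit:
{"method": "send_rows", "body": {
  "plan": [
    [-0.3,0,0.2,0.27,0.42,-0.76,1],
    [-0.32,-0.02,0.2,0.27,0.42,-0.76,1],
    [-0.32,-0.04,0.2,0.27,0.42,-0.76,1],
    [-0.33,-0.05,0.2,0.27,0.42,-0.76,1],
    [-0.33,-0.07,0.2,0.27,0.42,-0.76,1]
  ]
}}

```text
time: 8.27
tool_pos: [461.6, 108.3, 167.7]
tool_rot: [0.784, 0.553, 0.232, -0.163]
wrist_force: [-0.6, 1.2, 0.7]
width: 85.5
gripper_force: 0.0
```

```bash
python3 - <<'E'
from h import *
s=sense();print(s['joints'].round(2),s['time'],s['tool_pos'])
d=get('side'); t=get('top'); save('t2.png',np.hstack([cv2.resize(d['image'][150:290,170:310],(400,400)),cv2.resize(t['image'][160:280,160:280],(400,400))]))
print('bottle',[m['at'].round(1) if hasattr(m['at'],'round') else m['at'] for im in (d,t) for m in mark_of('oil_bottle',im)[:1]])
g=goal(71,33); z=g.apply([0,0,1]); G=np.array([473,138,92])+8*z
R=Ro.from_quat(s['tool_rot']); print((R.inv()*g).as_rotvec(degrees=True).round(1), (R.inv().apply(G-s['tool_pos'])/25).round(2))
E
```

```text
[-0.53  0.26  0.63  2.25 -1.05  0.84  0.53] 8.2667 [461.62197669 108.31666104 167.72645094]
bottle [[473.4, 133.7, -2.2], [474.8, 136.6, -3.3]]
[ 0.4  0.  -0.5] [-0.58  0.03  3.55]
```

View pics/t2.png

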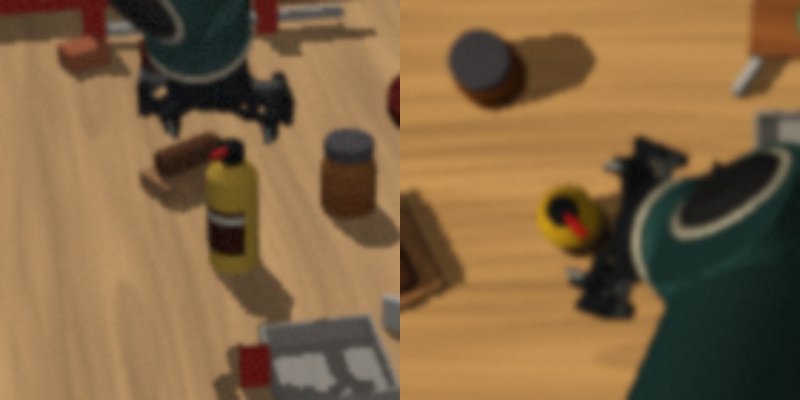

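Side crop: the hand sits behind and above the bottle, with the fingers either side of it. Next is the approach along the tool axis.

Emit:
{"method": "send_rows", "body": {
  "plan": [
    [-0.25,0,0.5,0,0,-0.05,1],
    [-0.2,0,0.6,0,0,-0.05,1],
    [-0.13,0.03,0.8,0.05,0,0,1],
    [0,0,0.8,0,0,0,1],
    [0,0,0.6,0,0,0,1]
  ]
}}

```text
time: 8.88
tool_pos: [471.8, 134.6, 97.8]
tool_rot: [0.783, 0.555, 0.228, -0.163]
wrist_force: [0.2, -0.1, -1.7]
width: 85.4
gripper_force: 0.0
```

Emit:
{"method": "send_rows", "body": {
  "plan": [
    [0,0,0.25,0,0,0,1],
    [0,0,0,0,0,0,1],
    [0,0,0,0,0,0,0.75],
    [0,0,0,0,0,0,0.6],
    [0,0,0,0,0,0,0.5]
  ],
  "squeeze": 30
}}

```text
time: 9.3
tool_pos: [473.2, 136.0, 93.3]
tool_rot: [0.783, 0.555, 0.229, -0.162]
wrist_force: [-0.3, -4.0, 19.2]
width: 52.7
gripper_force: 27.9
```

```bash
python3 - <<'E'
from h import *
s=sense();print(s['joints'].round(2),s['width'],s['gripper_force'],s['wrist_force'])
g=goal(71,33); z=g.apply([0,0,1]); G=np.array([473,138,92])+8*z
R=Ro.from_quat(s['tool_rot']); print((R.inv()*g).as_rotvec(degrees=True).round(1), (R.inv().apply(G-s['tool_pos'])/25).round(2), G-s['tool_pos'])
E
```

```text
[-0.18  0.39  0.17  2.25 -1.19  0.64  0.66] 52.73517942445708 27.927666557079647 [-0.28526896 -4.02741849 19.2396863 ]
[ 0.3  0.4 -0.3] [ 0.04 -0.03  0.4 ] [ 1.26000893  6.16100677 -8.01491594]
```

Emit:
{"method": "send_rows", "body": {
  "plan": [
    [0,0,0,0,0,0,0.8],
    [0,0,0,0,0,0,1],
    [0,0,0.15,0,0,0,1],
    [0,0,0.15,0,0,0,1],
    [0,0,0,0,0,0,1]
  ]
}}

```text
time: 9.72
tool_pos: [474.7, 139.9, 86.8]
tool_rot: [0.783, 0.555, 0.229, -0.162]
wrist_force: [-1.9, -2.4, 9.8]
width: 85.7
gripper_force: 0.0
```

```bash
python3 - <<'E'
from h import *
s=sense();print(s['joints'].round(2),s['width'],s['gripper_force'],s['wrist_force'])
g=goal(71,33); z=g.apply([0,0,1]); G=np.array([473,138,92])+8*z
R=Ro.from_quat(s['tool_rot']); print((R.inv()*g).as_rotvec(degrees=True).round(1), (R.inv().apply(G-s['tool_pos'])/25).round(2), G-s['tool_pos'])
d=get('side'); save('t3.png',cv2.resize(d['image'][170:270,200:300],(600,600),interpolation=cv2.INTER_CUBIC))
E
```

```text
[-0.13  0.41  0.09  2.24 -1.19  0.61  0.66] 85.73388224243246 0.0 [-1.8997763  -2.41232889  9.82895322]
[ 0.3  0.4 -0.3] [ 0.03 -0.04  0.09] [-0.26977354  2.17518512 -1.51077379]
```

View pics/t3.png

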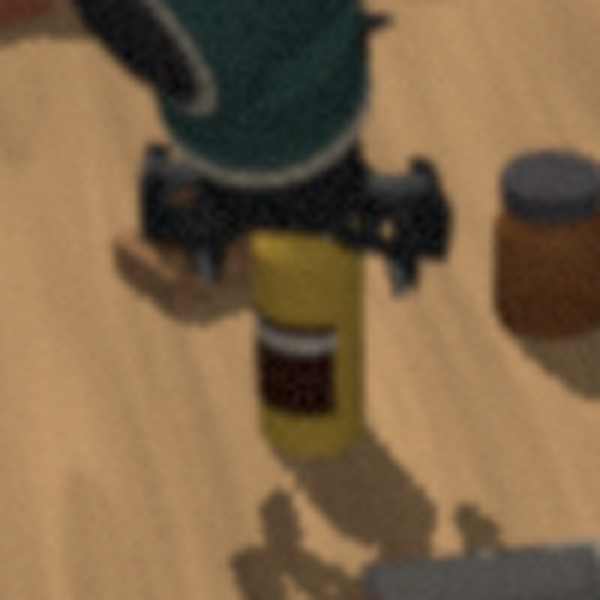

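The crop shows the bottle upright between the open fingers at (205,270) and (400,280), with the body just touching the cap (10 N). I'll back off 4 mm and close gently.

Emit:
{"method": "send_rows", "body": {
  "plan": [
    [0,0,-0.15,0,0,0,1],
    [0,0,0,0,0,0,1],
    [0,0,0,0,0,0,0.8],
    [0,0,0,0,0,0,0.7],
    [0,0,0,0,0,0,0.65]
  ],
  "squeeze": 30
}}

```text
time: 10.18
tool_pos: [473.4, 137.8, 89.3]
tool_rot: [0.783, 0.555, 0.229, -0.162]
wrist_force: [-1.7, 0.3, -0.2]
width: 55.8
gripper_force: 0.0
```

Emit:
{"method": "send_rows", "body": {
  "plan": [
    [0,0,0,0,0,0,0.6],
    [0,0,0,0,0,0,0.5],
    [0,0,0,0,0,0,0.4],
    [0,0,0,0,0,0,0.4],
    [0,0,0,0,0,0,0.4]
  ]
}}

```text
time: 10.6
tool_pos: [473.5, 137.8, 89.5]
tool_rot: [0.783, 0.555, 0.229, -0.162]
wrist_force: [-0.2, -0.3, 5.2]
width: 53.1
gripper_force: 30.9
```

```bash
python3 - <<'E'
from h import *
s=sense();print(s['joints'].round(2),s['tool_pos'],s['width'],s['gripper_force'],s['wrist_force'])
R=Ro.from_quat(s['tool_rot']); print('up in tool',R.inv().apply([0,0,1]).round(2))
E
```

```text
[-0.13  0.4   0.1   2.25 -1.18  0.61  0.66] [473.53285522 137.79311863  89.51189733] 53.11127480715093 30.89542782807257 [-0.21916325 -0.34586673  5.15725424]
up in tool [ 0.54  0.   -0.84]
```

Emit:
{"method": "send_rows", "body": {
  "plan": [
    [0.1,0,-0.16,0,0,0,0.4],
    [0.27,0,-0.42,0,0,0,0.4],
    [0.54,0,-0.84,0,0,0,0.4],
    [0.54,0,-0.84,0,0,0,0.4],
    [0.5,0,-0.77,0,0,0,0.4]
  ],
  "squeeze": 45
}}

```text
time: 11.02
tool_pos: [473.2, 137.7, 180.5]
tool_rot: [0.784, 0.555, 0.228, -0.162]
wrist_force: [0.7, -0.6, -1.8]
width: 52.5
gripper_force: 47.7
```

```bash
python3 - <<'E'
from sim import *
s=sense();print(s['joints'].round(2),s['tool_pos'],s['width'],s['gripper_force'],s['wrist_force'])
d=get('side'); t=get('top')
for im in(d,t):
  for l in('oil_bottle','oil_bottle_label','station_spot'):
    m=mark_of(l,im); m and print(l,np.round(m[0]['at'],1),round(m[0]['score'],2))
R=Ro.from_quat(s['tool_rot']); z=R.apply([0,0,1]); h=np.degrees(np.arctan2(z[1],z[0])); print('head',h,'tilt',np.degrees(np.arccos(-z[2])), 'y.z',R.apply([0,1,0])[2])
save('t4.png',np.hstack([cv2.resize(d['image'][140:280,180:320],(400,400)),cv2.resize(t['image'][160:280,160:280],(400,400))]))
E
```

```text
[-0.2   0.21  0.18  2.2  -0.92  0.73  0.33] [473.19585329 137.69007472 180.50931706] 52.48488883697541 47.73084209533408 [ 0.67608446 -0.56842084 -1.84327077]
oil_bottle [471.4 137.7  88.8] 0.73
oil_bottle_label [459.1 121.5 141.7] 0.74
station_spot [656.  -96.8  52. ] 0.82
oil_bottle [480.2 138.7  94.2] 0.7
station_spot [660.  -97.2  48. ] 0.89
head 70.63522807789582 tilt 32.508234561338334 y.z -0.00045462301843524067
```

View pics/t4.png

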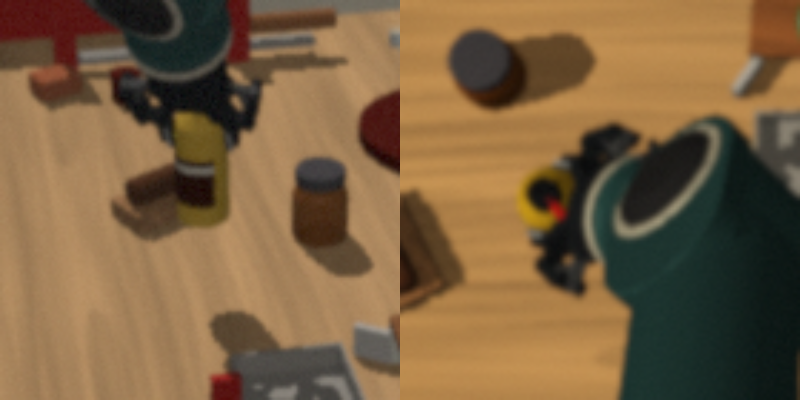

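The bottle is lifted and upright in the grip, base about 91 mm up; nothing else moved. Next I plan the carry.

```bash
python3 - <<'E'
from sim import *
q=sense()['joints']; p=sense()['tool_pos']
gl=goal(23.6,32.5)
a=[625,-80,172]; b=[657.5,-97.5,160]; c=[657.5,-97.5,139.5]
run(q,[(a,gl),(b,gl),(c,gl)])
show(a,gl,20)
E
```

```text
[-0.09  0.37  0.38  2.03 -1.06  0.54 -0.04] 0.0 margin 0.13
[-0.05  0.44  0.37  1.95 -1.08  0.57 -0.02] 0.0 margin 0.11
[-0.02  0.47  0.34  1.96 -1.14  0.54  0.04] 0.0 margin 0.05
max [0.27 0.53 0.16 0.25 0.   0.4 ]
[[-0.27, 0.43, -0.16, -0.25, 0.0, 0.4], [-0.25, 0.44, -0.15, -0.25, 0.0, 0.4], [-0.24, 0.46, -0.14, -0.25, 0.0, 0.4], [-0.22, 0.47, -0.13, -0.25, 0.0, 0.4], [-0.21, 0.48, -0.12, -0.25, 0.0, 0.4]]
[[-0.19, 0.49, -0.11, -0.25, 0.0, 0.4], [-0.17, 0.49, -0.09, -0.25, 0.0, 0.4], [-0.15, 0.5, -0.08, -0.25, 0.0, 0.4], [-0.14, 0.51, -0.07, -0.25, 0.0, 0.4], [-0.12, 0.51, -0.06, -0.25, 0.0, 0.4]]
[[-0.1, 0.52, -0.05, -0.25, 0.0, 0.4], [-0.08, 0.52, -0.04, -0.25, 0.0, 0.4], [-0.07, 0.53, -0.03, -0.25, 0.0, 0.4], [-0.05, 0.53, -0.02, -0.25, 0.0, 0.4], [-0.03, 0.53, -0.0, -0.25, 0.0, 0.4]]
[[-0.01, 0.53, 0.01, -0.25, 0.0, 0.4], [0.01, 0.53, 0.02, -0.25, 0.0, 0.4], [0.03, 0.53, 0.03, -0.25, 0.0, 0.4], [0.04, 0.53, 0.04, -0.25, 0.0, 0.4], [0.06, 0.52, 0.06, -0.25, 0.0, 0.4]]
```

Emit:
{"method": "send_rows", "body": {
  "plan": [
    [-0.27,0.43,-0.16,-0.25,0,0.4,0.4],
    [-0.25,0.44,-0.15,-0.25,0,0.4,0.4],
    [-0.24,0.46,-0.14,-0.25,0,0.4,0.4],
    [-0.22,0.47,-0.13,-0.25,0,0.4,0.4],
    [-0.21,0.48,-0.12,-0.25,0,0.4,0.4]
  ]
}}

```text
time: 11.83
tool_pos: [512.4, 81.5, 178.0]
tool_rot: [0.838, 0.469, 0.244, -0.138]
wrist_force: [0.8, 0.3, -1.4]
width: 52.3
gripper_force: 47.7
```

Emit:
{"method": "send_rows", "body": {
  "plan": [
    [-0.19,0.49,-0.11,-0.25,0,0.4,0.4],
    [-0.17,0.49,-0.09,-0.25,0,0.4,0.4],
    [-0.15,0.5,-0.08,-0.25,0,0.4,0.4],
    [-0.14,0.5,-0.07,-0.25,0,0.4,0.4],
    [-0.12,0.5,-0.06,-0.25,0,0.4,0.4]
  ]
}}

```text
time: 12.25
tool_pos: [549.9, 28.0, 176.2]
tool_rot: [0.881, 0.381, 0.256, -0.113]
wrist_force: [0.2, -0.1, -1.8]
width: 52.6
gripper_force: 47.8
```

Emit:
{"method": "send_rows", "body": {
  "plan": [
    [-0.1,0.52,-0.05,-0.25,0,0.4,0.4],
    [-0.08,0.52,-0.04,-0.25,0,0.4,0.4],
    [-0.07,0.53,-0.03,-0.25,0,0.4,0.4],
    [-0.05,0.53,-0.02,-0.25,0,0.4,0.4],
    [-0.03,0.53,0,-0.25,0,0.4,0.4]
  ]
}}

```text
time: 12.67
tool_pos: [587.7, -26.7, 174.5]
tool_rot: [0.916, 0.288, 0.266, -0.087]
wrist_force: [0.2, -0.1, -1.7]
width: 52.6
gripper_force: 47.7
```

Emit:
{"method": "send_rows", "body": {
  "plan": [
    [-0.01,0.53,0.01,-0.25,0,0.4,0.4],
    [0,0.53,0.02,-0.25,0,0.4,0.4],
    [0.02,0.5,0.03,-0.25,0,0.4,0.4],
    [0.03,0.4,0.04,-0.25,0,0.4,0.4],
    [0,0.2,0,-0.25,0,0.4,0.4]
  ]
}}

```text
time: 13.08
tool_pos: [617.9, -72.2, 172.5]
tool_rot: [0.941, 0.192, 0.273, -0.059]
wrist_force: [-0.0, 0.5, -1.6]
width: 52.0
gripper_force: 47.7
```

```bash
python3 - <<'E'
from sim import *
s=sense();q=s['joints'];print(s['time'],q.round(2),s['tool_pos'],s['width'],s['gripper_force'],s['wrist_force'])
R=Ro.from_quat(s['tool_rot']); z=R.apply([0,0,1]); h=np.degrees(np.arctan2(z[1],z[0])); print('head',h,'tilt',np.degrees(np.arccos(-z[2])))
d=get('side'); t=get('top'); save('s1.png',cv2.resize(d['image'][150:310,240:410],(720,600*720//638),interpolation=cv2.INTER_CUBIC)[:600])
for im in(d,t):
  for l in('oil_bottle','oil_bottle_label','station_spot'):
    m=mark_of(l,im); m and print(l,np.round(m[0]['at'],1),round(m[0]['score'],2))
show([657.5,-97.5,160],goal(23.6,32.5),5)
E
```

```text
13.0833 [-0.1   0.35  0.37  2.05 -1.07  0.52 -0.05] [617.90236536 -72.17838765 172.52888734] 51.98883984492619 47.71682281745598 [-0.01958286  0.49797677 -1.55187361]
head 23.7639644752419 tilt 32.39790163875597
oil_bottle [616.6 -72.1  80.2] 0.67
station_spot [655.7 -98.5  53. ] 0.81
oil_bottle [659.8 -97.5  51.6] 0.74
oil_bottle_label [450.1 315.   -2.4] 0.35
station_spot [661.2 -98.2  53.7] 0.85
max [0.13 0.33 0.2  0.01 0.   0.01]
[[0.13, 0.33, 0.2, -0.01, 0.0, -0.01], [0.13, 0.33, 0.2, -0.01, 0.0, -0.01], [0.12, 0.33, 0.2, -0.01, 0.0, -0.01], [0.12, 0.33, 0.2, -0.01, 0.0, -0.01], [0.12, 0.33, 0.2, -0.01, 0.0, -0.01]]
```

View pics/s1.png

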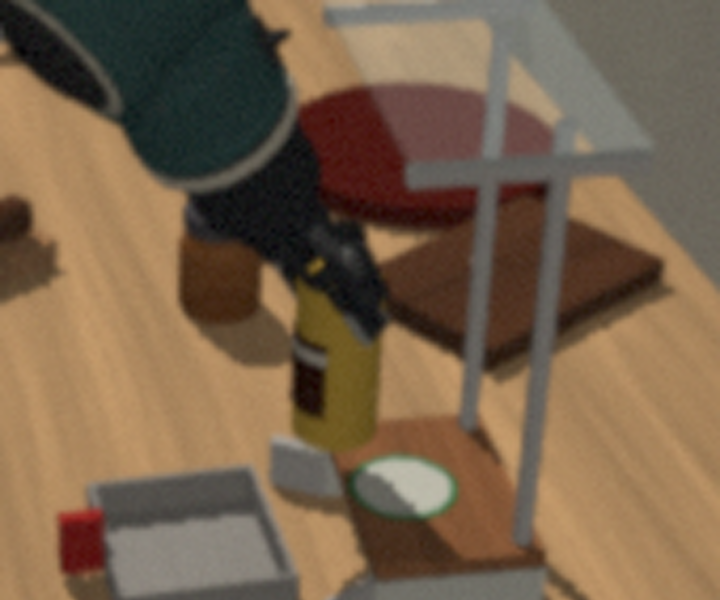

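Side crop: the bottle is upright with its base in front of the mark (405,487), its label on the left at (310,380), and the hand clear of the canopy. Moving in.

Emit:
{"method": "send_rows", "body": {
  "plan": [
    [0.13,0.33,0.2,0,0,0,0.4],
    [0.13,0.33,0.2,0,0,0,0.4],
    [0.12,0.33,0.2,0,0,0,0.4],
    [0.12,0.33,0.2,0,0,0,0.4],
    [0.12,0.33,0.2,0,0,0,0.4]
  ]
}}

```text
time: 13.9
tool_pos: [658.5, -98.6, 159.0]
tool_rot: [0.941, 0.194, 0.272, -0.06]
wrist_force: [0.1, 0.2, -2.0]
width: 52.7
gripper_force: 47.7
```

```bash
python3 - <<'E'
from sim import *
s=sense();q=s['joints'];print(s['time'],q.round(2),s['tool_pos'],s['wrist_force'])
d=get('side'); t=get('top')
for im in(d,t):
  for l in('oil_bottle','oil_bottle_label','station_spot'):
    m=mark_of(l,im); m and print(l,np.round(m[0]['at'],1),round(m[0]['score'],2))
cr=cv2.resize(d['image'][200:300,290:390],(600,600),interpolation=cv2.INTER_CUBIC); save('s2.png',cr)
R=Ro.from_quat(s['tool_rot']); z=R.apply([0,0,1]); print(np.degrees(np.arctan2(z[1],z[0])),np.degrees(np.arccos(-z[2])))
# predicted pixel of spot rim extremes and bottle base for hypothesised poses, in crop px
for X in ([657,-98,50],[*s['tool_pos'][:2],s['tool_pos'][2]-89.5]): print(((px(d,X)-[290,200])*6).round())
T=[657,-98,139.5]; print((R.inv().apply(T-s['tool_pos'])/25).round(2))
E
```

```text
13.9 [-0.04  0.45  0.37  1.95 -1.09  0.57 -0.02] [658.52281454 -98.57735    158.9574171 ] [ 0.1446288   0.24593894 -1.98398476]
oil_bottle [ 657.5 -100.4   67.8] 0.56
oil_bottle_label [635.8 -94.2 121.1] 0.81
station_spot [653.7 -96.   50.9] 0.74
oil_bottle [659.3 -97.2  68.2] 0.52
station_spot [660.7 -99.2  50.7] 0.94
24.072008186320694 32.37882828731591
[270. 391.]
[276. 355.]
[-0.46 -0.04  0.63]
```

View pics/s2.png

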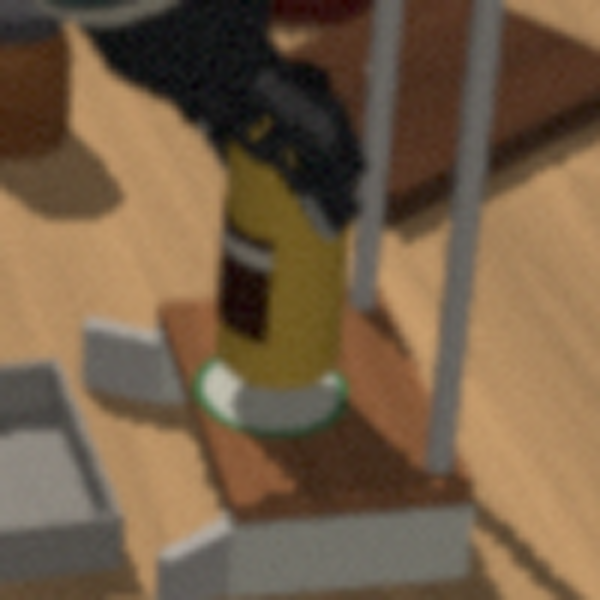

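Crop: the bottle hangs centred over the mark (ellipse centre about (272,393), bottle base centre about 279). The label faces left, out of the front. Lowering.

Emit:
{"method": "send_rows", "body": {
  "plan": [
    [-0.1,-0.01,0.13,0,0,0,0.4],
    [-0.1,-0.01,0.13,0,0,0,0.4],
    [-0.09,-0.01,0.12,0,0,0,0.4],
    [-0.08,-0.01,0.11,0,0,0,0.4],
    [-0.04,0,0.06,0,0,0,0.4]
  ]
}}

```text
time: 14.72
tool_pos: [655.6, -97.1, 141.7]
tool_rot: [0.941, 0.194, 0.272, -0.06]
wrist_force: [-0.4, 0.5, -2.6]
width: 52.6
gripper_force: 47.7
```

Emit:
{"method": "send_rows", "body": {
  "plan": [
    [0,0,0,0,0,0,0.4],
    [-0.02,0,0.03,0,0,0,0.4],
    [-0.02,0,0.03,0,0,0,0.4],
    [0,0,0,0,0,0,0.4],
    [0,0,0,0,0,0,0.4]
  ]
}}

```text
time: 15.13
tool_pos: [656.0, -97.2, 140.7]
tool_rot: [0.94, 0.194, 0.272, -0.06]
wrist_force: [0.8, -0.3, -1.9]
width: 52.2
gripper_force: 47.7
```

Emit:
{"method": "send_rows", "body": {
  "plan": [
    [0,0.04,0,0,0,0,0.4],
    [-0.02,0,0.03,0,0,0,0.4],
    [-0.01,0,0.03,0,0,0,0.4],
    [0,0,0,0,0,0,0.4],
    [0,0,0,0,0,0,0.4]
  ]
}}

```text
time: 15.55
tool_pos: [656.9, -98.2, 139.8]
tool_rot: [0.94, 0.194, 0.273, -0.06]
wrist_force: [-3.3, 1.0, 7.8]
width: 52.3
gripper_force: 48.6
```

```bash
python3 - <<'E'
from sim import *
s=sense();print(s['time'],s['joints'].round(2),s['tool_pos'],s['wrist_force'])
L=[]
for k in range(2):
  d=get('side')
  for l in('oil_bottle','oil_bottle_label','station_spot'):
    m=mark_of(l,d); m and print(l,np.round(m[0]['at'],1),round(m[0]['score'],2))
# label right edge angle and beak
im=d['image'].astype(int); r=im[230:262,320:352]
yel=(r[...,0]>1.6*r[...,2])&(r[...,1]>.65*r[...,0]); dark=r.sum(2)<150
for y in range(0,32,3): print(y+230,''.join('#' if dark[y,x] else 'y' if yel[y,x] else '.' for x in range(32)))
E
```

```text
15.55 [ 0.    0.47  0.31  1.96 -1.13  0.53  0.03] [656.94255357 -98.15213322 139.75144409] [-3.28906203  0.97511621  7.79730385]
oil_bottle [657.8 -98.1  47.7] 0.83
oil_bottle_label [633.4 -94.4 100.8] 0.91
station_spot [658.3 -96.2  51.6] 0.96
oil_bottle_label [633.4 -95.3 102.5] 0.74
station_spot [655.4 -99.9  49.3] 0.85
230 yyyy.########################...
233 yyyyyyyyyyy###################..
236 yyyyyyyyyyyyyyyy###########yy...
239 yyyyyyyyyyyyyyyyyyy########.....
242 yyyyyyyyyyyyyyyyyyyy...####y....
245 yyyyyy..###yyyyyyyyyyy...yyy....
248 yyyyyyy.......yyyyyyyyyyyyyy....
251 yyy...######.yyyyyyyyyyyyyyyy...
254 yy.y..########yyyyyyyyyyyyyy.yyy
257 y.yyy#########yyyyyyyyyyyyyyyy..
260 y.yyyyy######yyyyyyyyyyyyyyy.yyy
```

Contact is gentle (about 10 N), the label azimuth is about 173 against 176 wanted, and the bottle is centred within 1–2 mm. Releasing.

Emit:
{"method": "send_rows", "body": {
  "plan": [
    [0,0,0,0,0,0,0.65],
    [0,0,0,0,0,0,0.75],
    [0,0,0,0,0,0,0.9],
    [0,0,0,0,0,0,1],
    [0,0,0,0,0,0,1]
  ]
}}

```text
time: 16.37
tool_pos: [656.5, -98.0, 138.9]
tool_rot: [0.94, 0.194, 0.272, -0.06]
wrist_force: [-0.0, -1.0, -0.1]
width: 85.3
gripper_force: 0.0
```

Emit:
{"method": "send_rows", "body": {
  "plan": [
    [-0.1,0,-0.3,0,0,0,1],
    [-0.2,0,-0.6,0,0,0,1],
    [-0.3,0,-0.9,0,0,0,1],
    [-0.3,0,-0.9,0,0,0,1],
    [-0.3,0,-0.9,0,0,0,1]
  ]
}}

```text
time: 16.78
tool_pos: [587.9, -128.2, 199.5]
tool_rot: [0.941, 0.194, 0.272, -0.06]
wrist_force: [-0.7, 0.0, 0.2]
width: 84.8
gripper_force: 0.0
```

Emit:
{"method": "send_rows", "body": {
  "plan": [
    [-0.3,0,-0.9,0,0,0,1],
    [-0.3,0,-0.9,0,0,0,1],
    [-0.3,0,-0.9,0,0,0,1],
    [-0.2,0,-0.6,0,0,0,1],
    [0,0,0,0,0,0,1]
  ]
}}

```text
time: 17.2
tool_pos: [526.1, -156.8, 256.3]
tool_rot: [0.94, 0.193, 0.274, -0.059]
wrist_force: [1.2, -0.7, 0.7]
width: 85.1
gripper_force: 0.0
```

```bash
python3 - <<'E'
from sim import *
s=sense();q=s['joints'];print(s['time'],q.round(2),s['tool_pos'],s['wrist_force'])
d=get('side');t=get('top')
for im in (d,t):
  for l in('oil_bottle','oil_bottle_label','station_spot','tray','tray_fin'):
    m=[m for m in mark_of(l,im) if abs(m['at'][1]+90)<60]; m and print(l,np.round(m[0]['at'],1),round(m[0]['score'],2))
save('s3.png',np.hstack([cv2.resize(d['image'][180:300,280:400],(400,400),interpolation=cv2.INTER_CUBIC),cv2.resize(t['image'][120:240,230:350],(400,400),interpolation=cv2.INTER_CUBIC)]))
E
```

```text
17.2 [ 0.01  0.13  0.48  2.1  -0.81  0.72 -0.12] [ 526.05657016 -156.77863031  256.26290679] [ 1.2082161  -0.65928777  0.67298769]
oil_bottle [654.8 -97.4  48.4] 0.93
oil_bottle_label [629.7 -93.7 102.2] 0.62
station_spot [657.8 -98.   51.8] 0.87
tray [525.7 -86.3  -1.1] 0.93
tray_fin [437.2 -82.7  30.8] 0.78
oil_bottle [658.7 -99.9  51.3] 0.56
oil_bottle_label [628.4 -97.4  96.5] 0.54
station_spot [659.7 -98.7  51.2] 0.8
tray [523.3 -81.9  -1.6] 0.76
tray_fin [442.4 -81.9  32.4] 0.69
```

View pics/s3.png

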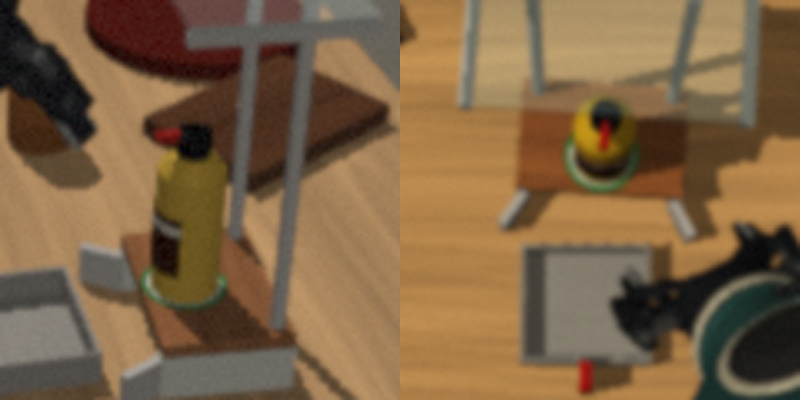

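Side crop: the bottle stands upright and centred on the green rim, beak pointing out of the front. The top crop agrees (beak (607,115)→(603,148)). Next is the tray: pinch the fin lightly with a small lean and push.

```bash
python3 - <<'E'
from sim import *
q=sense()['joints']
g=goal(-2,15); z=g.apply([0,0,1]); G=np.array([452,-82,32])+8*z
ge=goal(-4,15); E=np.array([452+119,-91.5,32])+8*ge.apply([0,0,1])
print(G,E); run(q,[(G+[0,0,70],g),(G,g),(E,ge),(E-[60,-4,-60],ge)])
show(G+[0,0,70],g,10); print('up in tool',g.inv().apply([0,0,1]).round(3),'fwd',ge.inv().apply([np.cos(.07),-np.sin(.07),0]).round(3))
E
```

```text
[454.06929104 -82.07226124  24.27259339] [573.0655086  -91.64443443  24.27259339]
[-0.36  0.29  0.56  2.32 -0.53  0.36 -0.97] 0.0 margin 0.17
[-0.12  0.43  0.29  2.34 -0.86  0.19 -0.65] 0.0 margin 0.0
[-0.25  0.59  0.45  2.07 -0.79  0.36 -0.82] 0.0 margin 0.17
[-0.39  0.41  0.6   2.19 -0.66  0.41 -0.91] 0.0 margin 0.22
max [0.47 0.38 0.53 0.21 0.34 0.46]
[[-0.47, -0.38, 0.46, -0.21, -0.34, 0.46], [-0.47, -0.37, 0.47, -0.21, -0.34, 0.46], [-0.47, -0.36, 0.47, -0.21, -0.34, 0.46], [-0.47, -0.35, 0.48, -0.21, -0.34, 0.46], [-0.47, -0.34, 0.49, -0.21, -0.34, 0.46]]
[[-0.47, -0.33, 0.5, -0.21, -0.34, 0.46], [-0.47, -0.32, 0.5, -0.21, -0.34, 0.46], [-0.47, -0.31, 0.51, -0.21, -0.34, 0.46], [-0.47, -0.3, 0.52, -0.21, -0.34, 0.46], [-0.46, -0.29, 0.53, -0.21, -0.34, 0.46]]
up in tool [ 0.259  0.    -0.966] fwd [0.966 0.    0.259]
```

```bash
python3 - <<'E'
from sim import *
q=sense()['joints']
g=goal(-2,8); z=g.apply([0,0,1]); G=np.array([452,-82,32])+8*z
ge=goal(-4,8); E=np.array([452+119,-91.5,32])+8*ge.apply([0,0,1])
run(q,[(G+[0,0,70],g),(G,g),(E,ge)])
show(G+[0,0,70],g,10)
E
```

```text
[-0.39  0.33  0.58  2.24 -0.41  0.51 -1.1 ] 0.0 margin 0.32
[-0.23  0.47  0.41  2.26 -0.58  0.36 -0.94] 0.0 margin 0.17
[-0.25  0.62  0.46  1.98 -0.57  0.51 -1.04] 0.0 margin 0.32
max [0.48 0.38 0.58 0.18 0.48 0.48]
[[-0.48, -0.38, 0.46, -0.18, -0.48, 0.48], [-0.47, -0.37, 0.47, -0.18, -0.48, 0.48], [-0.47, -0.36, 0.48, -0.18, -0.48, 0.48], [-0.46, -0.35, 0.5, -0.18, -0.48, 0.48], [-0.45, -0.33, 0.51, -0.18, -0.48, 0.48]]
[[-0.45, -0.32, 0.53, -0.18, -0.48, 0.48], [-0.44, -0.31, 0.54, -0.18, -0.48, 0.48], [-0.43, -0.3, 0.55, -0.18, -0.48, 0.48], [-0.42, -0.3, 0.56, -0.18, -0.48, 0.48], [-0.41, -0.29, 0.58, -0.18, -0.48, 0.48]]
```

Emit:
{"method": "send_rows", "body": {
  "plan": [
    [-0.48,-0.38,0.46,-0.18,-0.48,0.48,0.7],
    [-0.47,-0.37,0.47,-0.18,-0.48,0.48,0.6],
    [-0.47,-0.36,0.48,-0.18,-0.48,0.48,0.6],
    [-0.46,-0.35,0.5,-0.18,-0.48,0.48,0.6],
    [-0.45,-0.33,0.5,-0.18,-0.48,0.48,0.6]
  ]
}}

```text
time: 18.22
tool_pos: [489.8, -118.1, 173.8]
tool_rot: [0.981, 0.088, 0.172, -0.03]
wrist_force: [0.5, -0.7, 0.2]
width: 51.3
gripper_force: 0.0
```

Emit:
{"method": "send_rows", "body": {
  "plan": [
    [-0.45,-0.32,0.53,-0.18,-0.48,0.48,0.6],
    [-0.44,-0.31,0.54,-0.18,-0.48,0.48,0.6],
    [-0.43,-0.3,0.55,-0.18,-0.48,0.48,0.6],
    [-0.42,-0.3,0.55,-0.18,-0.48,0.48,0.6],
    [-0.4,-0.3,0.5,-0.18,-0.48,0.48,0.6]
  ]
}}

```text
time: 18.63
tool_pos: [451.9, -81.4, 96.2]
tool_rot: [0.998, -0.018, 0.068, -0.0]
wrist_force: [-0.5, 0.2, -0.3]
width: 51.2
gripper_force: 0.0
```

```bash
python3 - <<'E'
from sim import *
s=sense();q=s['joints'];print(s['time'],q.round(2),s['tool_pos'],s['wrist_force'],s['width'])
d=get('side');t=get('top')
for im in (d,t):
  for l in('tray','tray_fin'):
    m=[m for m in mark_of(l,im) if abs(m['at'][1]+90)<60]; m and print(l,np.round(m[0]['at'],1),round(m[0]['score'],2))
g=goal(-2,8); z=g.apply([0,0,1]); G=np.array([452,-82,32])+8*z; R=Ro.from_quat(s['tool_rot'])
print((R.inv()*g).as_rotvec(degrees=True).round(1),(R.inv().apply(G-s['tool_pos'])/25).round(2))
save('s4.png',np.hstack([cv2.resize(d['image'][210:310,220:320],(400,400),interpolation=cv2.INTER_CUBIC),cv2.resize(t['image'][170:270,235:335],(400,400),interpolation=cv2.INTER_CUBIC)]))
E
```

```text
18.6333 [-0.39  0.33  0.58  2.24 -0.41  0.52 -1.11] [451.94623272 -81.37980913  96.15468317] [-0.46988056  0.24283921 -0.32417114] 51.17097079948139
tray [525.6 -84.    3.5] 0.76
tray_fin [436.6 -80.5  30.3] 0.82
tray [523.7 -80.8   1.1] 0.78
tray_fin [658.6 -98.8  51.5] 0.52
[-0.1  0.2 -0.1] [-0.34  0.03  2.86]
```

View pics/s4.png

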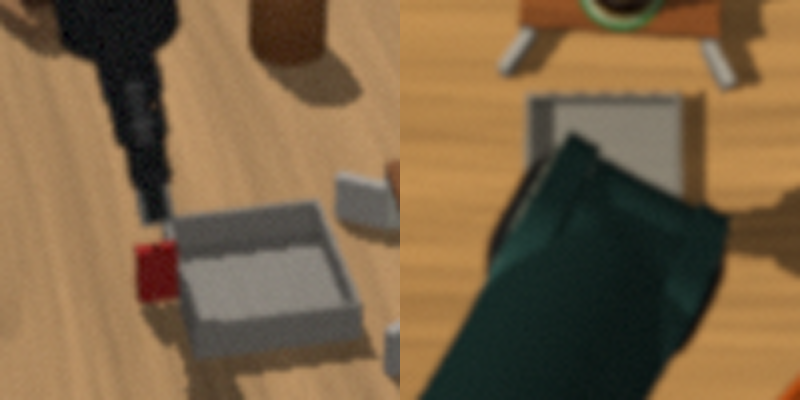

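The finger is above the red fin (157,270), ahead of the tray wall. Descend and pinch.

Emit:
{"method": "send_rows", "body": {
  "plan": [
    [-0.07,0,0.6,0,0,0,0.6],
    [-0.07,0,0.7,0,0,0,0.6],
    [-0.07,0,0.7,0,0,0,0.6],
    [-0.07,0,0.6,0,0,0,0.6],
    [-0.05,0,0.25,0,0,0,0.6]
  ]
}}

```text
time: 19.35
tool_pos: [453.8, -82.3, 24.4]
tool_rot: [0.997, -0.018, 0.069, -0.001]
wrist_force: [-0.4, -0.6, -0.1]
width: 51.3
gripper_force: 0.0
```

Emit:
{"method": "send_rows", "body": {
  "plan": [
    [0,0,0,0,0,0,0.4],
    [0,0,0,0,0,0,0.3],
    [0,0,0,0,0,0,0.2],
    [0,0,0,0,0,0,0.1],
    [0,0,0,0,0,0,0.05]
  ],
  "squeeze": 25
}}

```text
time: 19.77
tool_pos: [454.6, -81.6, 26.1]
tool_rot: [0.997, -0.017, 0.069, -0.001]
wrist_force: [-3.0, -0.2, 12.0]
width: 11.6
gripper_force: 25.8
```

```bash
python3 - <<'E'
from sim import *
s=sense();q=s['joints'];print(s['time'],q.round(2),s['tool_pos'],s['wrist_force'],s['width'],s['gripper_force'])
R=Ro.from_quat(s['tool_rot']); z=R.apply([0,0,1]); print(np.degrees(np.arctan2(z[1],z[0])),np.degrees(np.arccos(-z[2])))
ge=goal(-4,8); show([571,-91.5+0.0,s['tool_pos'][2]],ge,15)
E
```

```text
19.7667 [-0.23  0.48  0.4   2.26 -0.59  0.36 -0.93] [454.63670923 -81.60399683  26.13744371] [-3.02322143 -0.22901431 11.96177306] 11.616819087153564 25.847505033016205
-0.5112145950649477 7.967273366936365
max [0.31 0.02 0.04 0.01 0.   0.03]
[[0.31, 0.02, 0.04, -0.01, 0.0, 0.03], [0.31, 0.01, 0.04, -0.01, 0.0, 0.03], [0.31, 0.01, 0.04, -0.01, 0.0, 0.03], [0.31, 0.01, 0.04, -0.01, 0.0, 0.03], [0.31, 0.01, 0.04, -0.01, 0.0, 0.03]]
[[0.31, 0.01, 0.04, -0.01, 0.0, 0.03], [0.31, 0.01, 0.04, -0.01, 0.0, 0.03], [0.31, 0.01, 0.04, -0.01, 0.0, 0.03], [0.31, 0.01, 0.04, -0.01, 0.0, 0.03], [0.31, 0.01, 0.04, -0.01, 0.0, 0.03]]
[[0.31, 0.01, 0.04, -0.01, 0.0, 0.03], [0.31, 0.01, 0.04, -0.01, 0.0, 0.03], [0.31, 0.01, 0.04, -0.01, 0.0, 0.03], [0.31, 0.01, 0.04, -0.01, 0.0, 0.03], [0.31, 0.01, 0.04, -0.01, 0.0, 0.03]]
```

Emit:
{"method": "send_rows", "body": {
  "plan": [
    [0,0,-0.06,0,0,0,0.05],
    [0.3,0.02,0.04,0,0,0.04,0.05],
    [0.3,0.02,0.04,0,0,0.04,0.05],
    [0.3,0.02,0.04,0,0,0.05,0.05],
    [0.3,0.02,0.04,0,0,0.05,0.05]
  ]
}}

```text
time: 20.18
tool_pos: [485.0, -84.8, 26.8]
tool_rot: [0.997, -0.025, 0.069, -0.001]
wrist_force: [0.1, 1.3, -2.3]
width: 11.3
gripper_force: 24.5
```

Emit:
{"method": "send_rows", "body": {
  "plan": [
    [0.3,0.02,0.04,0,0,0.05,0.05],
    [0.3,0.02,0.04,0,0,0.05,0.05],
    [0.3,0.02,0.04,0,0,0.05,0.05],
    [0.3,0.02,0.04,0,0,0.05,0.05],
    [0.3,0.02,0.04,0,0,0.05,0.05]
  ]
}}

```text
time: 20.6
tool_pos: [522.3, -89.6, 26.9]
tool_rot: [0.997, -0.036, 0.068, -0.002]
wrist_force: [-0.7, 0.4, -1.8]
width: 11.6
gripper_force: 24.6
```

```bash
python3 - <<'E'
from sim import *
s=sense();q=s['joints'];print(s['time'],q.round(2),s['tool_pos'],s['wrist_force'],s['torque'],s['width'],s['gripper_force'])
R=Ro.from_quat(s['tool_rot']); z=R.apply([0,0,1]); y=R.apply([0,1,0]);print('tilt',np.degrees(np.arccos(-z[2])),'yaw',np.degrees(np.arctan2(y[1],y[0]))+90)
d=get('side');t=get('top')
for im in (d,t):
  for l in('tray','tray_fin','oil_bottle'):
    m=[m for m in mark_of(l,im) if abs(m['at'][1]+90)<60]; m and print(l,np.round(m[0]['at'],1),round(m[0]['score'],2))
E
```

```text
20.6 [-0.24  0.56  0.44  2.1  -0.59  0.45 -1.  ] [522.25930366 -89.61111902  26.87090387] [-0.71555055  0.43810274 -1.79271599] [-0.04049059  0.35392309 -0.0121273 ] 11.608745792657816 24.568381011486053
tilt 7.8514492564402385 yaw -4.144232086908801
tray [595.7 -98.5   1.3] 0.77
tray_fin [505.1 -90.8  32.7] 0.57
oil_bottle [657.2 -99.3  47.2] 0.71
tray [ 5.942e+02 -9.110e+01 -3.000e-01] 0.77
oil_bottle [660.9 -98.9  47.4] 0.64
```

Emit:
{"method": "send_rows", "body": {
  "plan": [
    [0.3,0,0.05,0,0,0,0.05],
    [0.3,0,0.05,0,0,0,0.05],
    [0.3,0,0.05,0,0,0,0.05],
    [0.3,0,0.05,0,0,0,0.05],
    [0.25,0,0.04,0,0,0,0.05]
  ]
}}

```text
time: 21.42
tool_pos: [559.6, -92.4, 26.2]
tool_rot: [0.997, -0.036, 0.069, -0.002]
wrist_force: [-3.1, -0.8, 9.3]
width: 11.4
gripper_force: 26.7
```

Emit:
{"method": "send_rows", "body": {
  "plan": [
    [0.1,0,0.01,0,0,0,0.05],
    [0.1,0,0.01,0,0,0,0.05],
    [0.1,0,0.01,0,0,0,0.05],
    [0,0,0,0,0,0,0.05],
    [0,0,0,0,0,0,0.05]
  ]
}}

```text
time: 21.83
tool_pos: [566.6, -92.9, 26.4]
tool_rot: [0.997, -0.036, 0.069, -0.002]
wrist_force: [1.7, -0.6, 3.1]
width: 11.7
gripper_force: 25.3
```

Emit:
{"method": "send_rows", "body": {
  "plan": [
    [0.1,0,0.01,0,0,0,0.05],
    [0.1,0,0.01,0,0,0,0.05],
    [0.08,0,0.01,0,0,0,0.05],
    [0,0,0,0,0,0,0.05],
    [0,0,0,0,0,0,0.05]
  ]
}}

```text
time: 22.25
tool_pos: [572.5, -93.0, 26.3]
tool_rot: [0.997, -0.036, 0.068, -0.002]
wrist_force: [-3.3, 0.8, 5.1]
width: 11.7
gripper_force: 26.0
```

Emit:
{"method": "send_rows", "body": {
  "plan": [
    [0.08,0,0.01,0,0,0,0.05],
    [0.08,0,0.01,0,0,0,0.05],
    [0,0,0,0,0,0,0.05],
    [0,0,0,0,0,0,0.05],
    [0,0,0,0,0,0,0.05]
  ]
}}

```text
time: 22.67
tool_pos: [574.0, -93.0, 25.6]
tool_rot: [0.997, -0.036, 0.066, -0.003]
wrist_force: [-19.0, 2.8, 13.9]
width: 11.9
gripper_force: 29.2
```

Firm stop at the predicted position (−19 N). Release and lift away.

Emit:
{"method": "send_rows", "body": {
  "plan": [
    [-0.03,0,0,0,0,0,0.05],
    [0,0,0,0,0,0,0.3],
    [0,0,0,0,0,0,0.5],
    [0,0,0,0,0,0,0.6],
    [0,0,0,0,0,0,0.6]
  ]
}}

```text
time: 23.08
tool_pos: [576.1, -93.3, 26.3]
tool_rot: [0.997, -0.036, 0.069, -0.002]
wrist_force: [0.5, 0.3, -0.0]
width: 51.6
gripper_force: 0.0
```

Emit:
{"method": "send_rows", "body": {
  "plan": [
    [0,0,-0.5,0,0,0,0.6],
    [0,0,-0.8,0,0,0,0.6],
    [-0.3,0,-0.9,0,0,0,0.6],
    [-0.6,0,-0.6,0,0,0,0.6],
    [-0.9,0,-0.3,0,0,0,0.6]
  ]
}}

```text
time: 23.5
tool_pos: [522.0, -90.3, 99.6]
tool_rot: [0.997, -0.036, 0.07, -0.002]
wrist_force: [0.3, -0.3, 0.3]
width: 51.2
gripper_force: 0.0
```

Emit:
{"method": "send_rows", "body": {
  "plan": [
    [-1,0,-0.3,0,0,0,0.6],
    [-1,0,-0.3,0,0,0,0.6],
    [-1,0,-0.3,0,0,0,0.6],
    [-0.5,0,0,0,0,0,0.6],
    [0,0,0,0,0,0,0.6]
  ]
}}

```text
time: 23.92
tool_pos: [429.0, -83.3, 107.9]
tool_rot: [0.997, -0.037, 0.068, -0.003]
wrist_force: [0.6, -0.8, -0.5]
width: 51.5
gripper_force: 0.0
```

```bash
python3 - <<'E'
from sim import *
s=sense();print(s['time'],s['joints'].round(2),s['tool_pos'],s['wrist_force'])
d=get('side');t=get('top')
for im in (d,t):
  for l in('tray','tray_fin','oil_bottle','oil_bottle_label','station_spot'):
    m=[m for m in mark_of(l,im) if abs(m['at'][1]+90)<60]; m and print(l,np.round(m[0]['at'],1),round(m[0]['score'],2))
save('s5.png',np.hstack([cv2.resize(d['image'][180:300,270:390],(400,400),interpolation=cv2.INTER_CUBIC),cv2.resize(t['image'][120:240,230:350],(400,400),interpolation=cv2.INTER_CUBIC)]))
print('fin end predicted in crop',((px(d,[559.2,-91.2,30])-[270,180])*400/120).round(),((px(t,[559.2,-91.2,48])-[230,120])*400/120).round())
E
```

```text
23.9167 [-0.44  0.27  0.64  2.28 -0.37  0.53 -1.15] [429.02687137 -83.28319808 107.86771837] [ 0.62188113 -0.77928478 -0.51048488]
tray [ 643.6 -100.3    0.8] 0.85
tray_fin [556.2 -90.7  28. ] 0.84
oil_bottle [654.4 -98.1  48.3] 0.69
oil_bottle_label [635.4 -94.5  99.7] 0.88
station_spot [653.8 -99.4  53.3] 0.88
tray [642.  -97.3   0.7] 0.85
tray_fin [562.1 -92.8  32. ] 0.79
oil_bottle [657.5 -96.4  47.2] 0.7
oil_bottle_label [629.6 -96.7  97.5] 0.72
station_spot [664.2 -99.8  49.9] 0.57
fin end predicted in crop [ 94. 314.] [193. 259.]
```

View pics/s5.png

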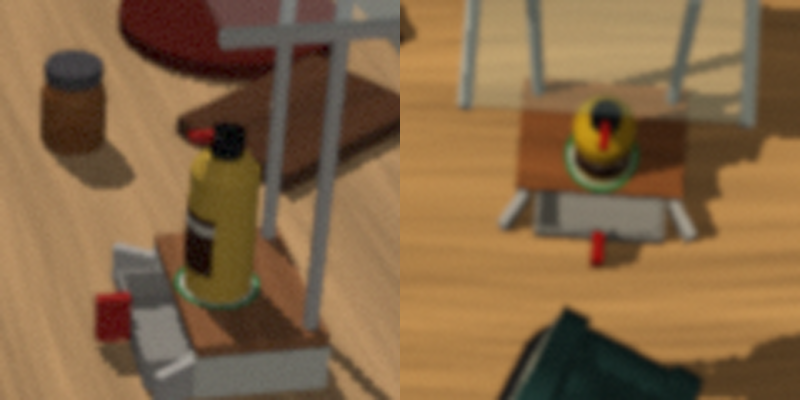

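The fin end sits at (95,315) in the side crop, predicted (94,314), so the tray is home. The bottle stands upright and centred with its beak to the front, and the arm is clear. Handing in.

```bash
python3 -c "
from rig import job_done
print(job_done())"
```

```text
the job is handed in; nothing more can be done
None
```

The job is handed in at about 24 s: the bottle stands upright and centred on the mark with its label and beak facing the front, the tray is home against the stop, and the arm is clear (result not yet known).

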